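# Nudge a circuit board home into the corner of its assembly jig

### The arm

A 6-joint arm with a two-finger parallel gripper is mounted at the origin on the work surface. World frame = base frame: x ahead of the robot, y to its left, z up, the work surface at z = 0. Lengths are in m, angles in rad, forces in N, time in s.
With the tool pointing down it reaches from about 0.35 to 0.875 m from the base axis. Payload 15.5 kg.
Tool frame: the origin (TCP) lies on the mounting face of the last link; the fingertips stand 173 mm ahead of it and the grasp point (between the pads) lies 155 mm ahead of it; x points along the fingers, y is the direction in which the jaws open and shut, and the axes are right-handed (so a half turn about x gives the same grasp; the last joint's range is limited). The gripper opens to 85 mm and grips with 20 to 120 N. Pads are 22 mm wide; open, the fingers measure 114 mm over their backs; the gripper's body (76 mm by 85 mm) begins 54 mm behind the grasp point. The pads swing forward as they close: fully open they stand 13 mm farther back than shut.
Start: joints at [-1.306, 0.494, 1.345, -0, 1.302, -0.096], TCP at [0.221, -0.585, 0.405] pointing down, gripper open.
Joint ranges: [-2.91, 2.91], [-0.82, 2.16], [0.22, 2.67], [-1.22, 4.37], [0.12, 2.79], [-3.08, 3.08]. Speed limits (rad/s): [1.89, 1.89, 2.57, 3.01, 3.01, 3.01].

### API

Orientations are given as a unit quaternion [x, y, z, w].
In Python, from station import r gives the robot as it stands. The module is installed in compiled form; this text tells all that it offers.
- The arm moves only by the shell command python3 -m pendant 'ROWS' [FORCE]. ROWS is a JSON object of lists of equal length, an entry for each row: "fingers": the finger opening in m, from 0 to 0.0854; "linear": the shift along the tool's x, y, z in m, a list of three; "spin": the turn about the tool's x in degrees. A call has 1 to 20 rows; each row is the pose to reach, as a shift and turn from the pose commanded when the call began, along the tool's axes at that moment; what a row does not reach only later rows make up. A row lasts 1/12 s, in which the tool goes at most 41.7 mm and 7.16 degrees, less where a joint would pass 70% of its speed; a pose out of reach is approached as far as the arm can. A call with a gripper value outside its range is refused whole. The fingers move at their own pace and stop on an object; FORCE is the grip in N (left out, the last holds). Time passes only in rows, so rows that repeat a pose let the fingers close. It gives the time, the measured TCP pose, the force and the opening at its end, in the units of the state.
- r.read_state(): the state, without advancing time (a new reading comes with each control period).
- r.snapshot(name): name is "side" or "top"; returns a dict with "frame" (384x512x3 uint8, blue, green, red), "fov_y" (degrees; the focal length in pixels is half the picture's height over the tangent of half this angle, whatever the lens; pixels are square), "cx", "cy" (the principal point, pixels), "rvec" (rotation vector, rad) and "tvec" (3), from world to camera coordinates, as OpenCV has them. Camera axes: x right, y down, z forward; pixel columns grow to the right and rows downward; lengths in m; the calibration is good to about 2 mm. A picture is of the moment at which its call begins. There is no depth.
- r.close_job(): hands the job in, once; it reports no verdict.
The state is a dict: "t": time; "q": joint angles; "joint_velocities": joint speeds; "effort": joint torques, N m; "eef_pos": TCP position; "orientation": TCP orientation; "ft_force": force on the tool from outside, world axes, zero at the start; "ft_torque": the same for the moment, N m; "opening": finger opening in m.
Only numpy, scipy, OpenCV 4.12 (cv2) and the standard library are available. Lean on these libraries where they do the work, as an engineer would, in place of code of your own. Each camera call takes 0.05 s, during which the arm holds its last target.

### The job

Take the yellow-handled nudging tool out of its black stand and, with its tip and nothing else, gently push the circuit board across the jig until it is pressed firmly (about 6 N) against the long blue stop, then along that stop until it is pressed just as firmly against the short stop too, so that it sits square in the corner touching both. Then put the nudging tool back upright and fully down in its stand. The board is delicate: slide it flat, do not lift it or push hard, and leave everything else on the bench alone.

Things in the scene. Friction and masses are not known exactly. Their poses are not given: they have to be found in the camera images.
- jig: fixed flat aluminium jig plate, 160 mm (its x) by 190 mm (its y), 10 mm thick, lying on the bench; origin at the centre of its underside, so its top is 10 mm above the origin. Two blue stops (12 mm wide, 12 mm high above the plate) stand on its +x edge (long stop) and its -y edge (short stop) and form a square corner; the other two sides are open
- jig_corner (a point): the inner corner of the two stops, at plate-top height; axes as the jig's: the long stop's face is the plane x = 0 (the plate lies to -x of it, the stop to +x), the short stop's face is the plane y = 0 (the plate lies to +y of it)
- long_stop: blue bar 12 mm wide, 190 mm long, 12 mm high along the jig's y, on its +x edge; origin under its centre, axes as the jig's; fixed
- short_stop: blue bar 12 mm wide, 148 mm long, 12 mm high along the jig's x, on its -y edge; origin under its centre, axes as the jig's; fixed
- board: green circuit board on a steel base, 70 mm (its x) by 100 mm (its y), 10 mm thick, parts up to 12 mm tall on top, about 0.2 kg, loose on the jig plate, turned up to 0.2 rad from the jig, roughly 10 to 55 mm from each stop; origin at the centre of its underside, below its centre of mass. Its +x long edge belongs against the long stop, its -y short edge against the short stop. Friction about 0.2: slides at 0.2 to 0.8 N
- board_corner (a point): the board's lower +x, -y corner, which belongs at jig_corner; axes as the board's. On the opposite edges (-x and +y, where the tool pushes) black clamped edge rails, 50 and 44 mm long, mid-edge, 1 to 9 mm above the plate, stick out 1 to 17 mm, an amount not measured: feel for it. Press with 5 to 8 N on the tool (the stop must feel over 3 N for a moment); over 11 N harms the board
- nudger: nudging tool, 97 mm tall, 70 g, standing upright in the stand: round 12 mm shank with a white nylon tip (0 to 38 mm above the tip), 22 mm collar at 38 to 42 mm, yellow handle 18 x 18 mm square from 42 to 97 mm, its flat sides facing the tool's x and y; origin at the centre of the tip's flat end, z up along the handle
- stand: fixed black block 70 x 70 x 35 mm; origin at the centre of its underside; in the middle of its top a square hole 14.5 mm wide, 30 mm deep, with a 3 mm chamfer: with the tool fully down its tip is 5 mm above the stand's origin
- stand_hole0 (a point): centre of the hole's mouth, at the stand's top (35 mm above the bench)
- pot: open yellow plastic pot, 52 mm across, 28 mm high; not part of the job, origin at its underside
- pot_lid: yellow plastic disc lid, 56 mm across, 8 mm thick; not part of the job, origin at its underside
- spare_board: a second green circuit board, 80 x 90 mm, 7 mm thick, lying on the bench itself (not on the jig); not part of the job, origin at its underside
- driver: screwdriver with orange handle, 160 mm long, lying on the bench; not part of the job, origin at its underside
- flux: small jar, 44 mm across, 50 mm high; not part of the job, origin at its underside
- bobbin: grey plastic bobbin, 56 mm across, 40 mm high; not part of the job, origin at its underside
- heatsink: finned aluminium heat sink 50 x 40 x 22 mm; not part of the job, origin at its underside
Things that resemble listed ones, but are neither listed nor needed, are in the scene too. Leave any green or purple look-alike of the stand alone. Leave any red look-alike of the board alone.

How it is judged:
On the way, in this order (a step that is already met when the one before it is completed fails the run):
1. the nudging tool is lifted clear of its stand in the gripper (z of nudger in the frame of stand_hole0 above 0.003 m and contact force between the fingers and nudger above 1 N), for 0.2 s.
2. the tool presses the board against the long stop (more than 3 N on the stop), square to it (contact force between board and long_stop above 3 N and contact force between nudger and board above 1.5 N and x of board_corner in the frame of jig_corner above -0.002 m and angle between the x axis of board and the x axis of jig, either way round below 0.025 rad), for 0.2 s.
3. the tool presses the board against the short stop (more than 3 N on the stop) while it also lies along the long stop (contact force between board and short_stop above 3 N and contact force between nudger and board above 1.5 N and x of board_corner in the frame of jig_corner above -0.002 m and y of board_corner in the frame of jig_corner below 0.002 m and z of board_corner in the frame of jig_corner below 0.003 m and angle between the x axis of board and the x axis of jig, either way round below 0.025 rad), for 0.2 s.
At the end, for the whole second after the job is handed in: The board lies flat on the jig, its corner within 2 mm of both stops' faces and its edges within 0.025 rad of square; the nudging tool stands released in the stand's hole, its tip within 4 mm of fully down and its lean under 0.17 rad; both are at rest (x of board_corner in the frame of jig_corner above -0.002 m and y of board_corner in the frame of jig_corner below 0.002 m and z of board_corner in the frame of jig_corner below 0.003 m and angle between the x axis of board and the x axis of jig, either way round below 0.025 rad and horizontal distance between nudger and stand below 0.006 m and z of nudger in the frame of stand below 0.009 m and angle between nudger's own z axis and vertical below 0.17 rad and contact force between the fingers and nudger below 0.1 N and linear speed of nudger below 0.02 m/s and linear speed of board below 0.01 m/s); the robot touches nothing.
It fails at once if the tool pushes the board with more than 11 N (contact force between nudger and board above 11 N).
It fails at once if the gripper or arm touches the board (contact force between any of the fingers, the arm and board above 0.3 N).
It fails at once if the board is tipped or lifted off the jig plate (angle between board's own z axis and vertical above 0.12 rad or z of board in the frame of jig_corner above 0.006 m).
It fails at once if another thing on the bench is moved by more than 15 mm (distance of any of pot, pot_lid, spare_board, driver, flux, bobbin, heatsink from where it was at the start of the episode above 0.015 m).
It also fails if it takes over 70 s, if anything falls off the work surface, if the arm or the gripper's body presses on something with over 40 N, if the wrist force passes 120 N, or if a joint passes its speed limit or range.

## Working session

There is one attempt and no reset: what is moved stays moved. The work goes in short steps, Python scripts to look and compute and a shell command to move; the robot and the scene stay as the last step left them, time stands still between calls to the robot, and variables do not carry over. Pictures are saved under pics/ and viewed, and the job is handed in when it is done.

```bash
mkdir -p pics; ls; cat > h.py <<'E'
import numpy as np, cv2
from station import r
def cam(s):
    h,w=s['frame'].shape[:2]; f=h/2/np.tan(np.radians(s['fov_y'])/2)
    R=cv2.Rodrigues(np.array(s['rvec'],float))[0]; t=np.array(s['tvec'],float).ravel()
    return f,s['cx'],s['cy'],R,t
def ray(s,u,v,z):
    f,cx,cy,R,t=cam(s); d=R.T@np.array([(u-cx)/f,(v-cy)/f,1]); c=-R.T@t
    return c+d*(z-c[2])/d[2]
def proj(s,p):
    f,cx,cy,R,t=cam(s); q=R@np.array(p,float)+t
    return np.array([cx+f*q[0]/q[2],cy+f*q[1]/q[2]])
E
python3 - <<'E'
from h import *
print(r.read_state())
import pickle
for n in('side','top'):
    s=r.snapshot(n); cv2.imwrite(f'pics/{n}0.png',s['frame']); pickle.dump(s,open(f'{n}0.pkl','wb'))
    f,cx,cy,R,t=cam(s); print(n,s['fov_y'],cx,cy,'pos',-R.T@t,'fwd',R[2]); print(s.keys())
E
```

```text
pics
{'t': 0.0, 'q': array([-1.30545969e+00,  4.94151211e-01,  1.34613521e+00,  1.61708208e-05,
        1.30248914e+00, -9.54963529e-02]), 'joint_velocities': array([-2.08230240e-05,  6.00939882e-05, -3.66182195e-05,  8.28191927e-04,
       -1.94595309e-03,  5.66435071e-04]), 'effort': array([-2.31970327e-03, -8.82165885e+01, -3.83862340e+01, -3.90646073e-04,
        1.02718634e-02,  1.33190210e-05]), 'eef_pos': array([ 0.22062569, -0.58460052,  0.40411863]), 'orientation': array([-0.69559993, -0.12729842,  0.69565989, -0.12646406]), 'ft_force': array([-0.26206216, -0.13711692, -0.56247488]), 'ft_torque': array([ 0.02772114, -0.00158341,  0.01157543]), 'opening': 0.08522177887170737}
side 52.605072164728576 253.7220433624776 189.003188473385 pos [0.38680744 0.83876487 0.63202542] fwd [ 0.13848327 -0.82642555 -0.54575013]
dict_keys(['frame', 'fov_y', 'cx', 'cy', 'rvec', 'tvec'])
top 45.751417443889935 252.76210353141238 194.84517583668742 pos [0.30124763 0.00874235 1.2645752 ] fwd [ 0.19754161 -0.0067882  -0.980271  ]
dict_keys(['frame', 'fov_y', 'cx', 'cy', 'rvec', 'tvec'])
```

View pics/top0.png

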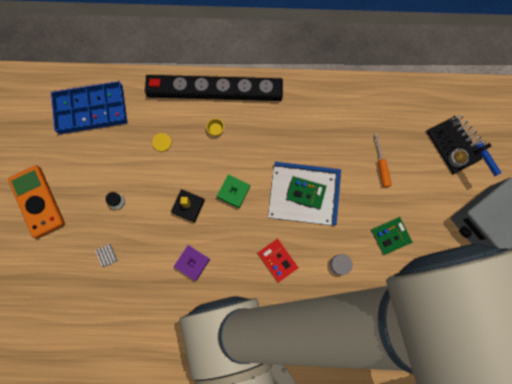

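View pics/side0.png

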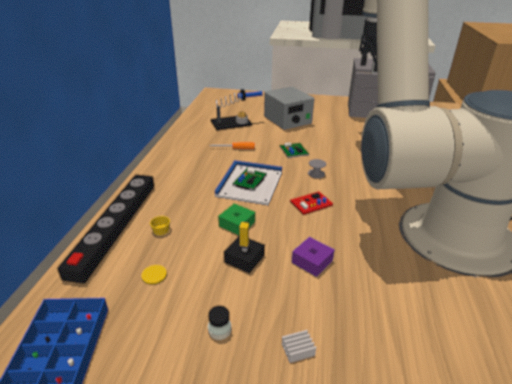

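Both views agree on the layout.
- **Stand:** the black block with the yellow handle at top (187,204) and side (244,250). Its look-alikes are the green block at top (234,191) and the purple block at top (192,263).
- **Board:** the green board on the jig at top (306,193). It could be confused with the red board at (278,260) and the spare board at (392,235).

Next I'll check the choice in close crops.

```bash
python3 - <<'E'
import cv2,numpy as np
t=cv2.imread('pics/top0.png'); s=cv2.imread('pics/side0.png')
a=cv2.resize(t[150:235,160:350],(760,340),interpolation=cv2.INTER_CUBIC)
cv2.imwrite('pics/c1.png',a)
b=cv2.resize(s[150:280,200:300],(500,600)[:2] and (460,598),interpolation=cv2.INTER_CUBIC)
cv2.imwrite('pics/c2.png',b)
E
```

```text
(no output)
```

View pics/c1.png

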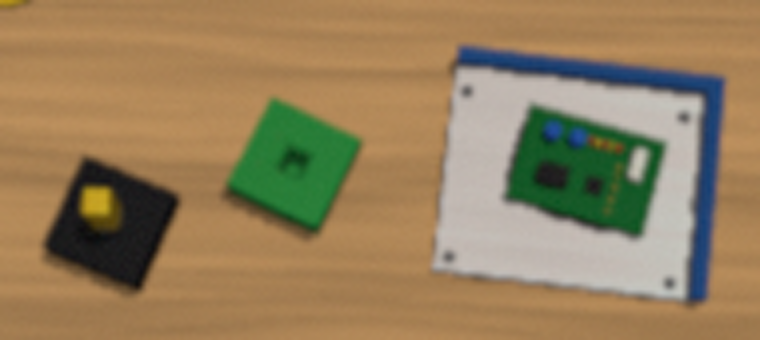

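View pics/c2.png

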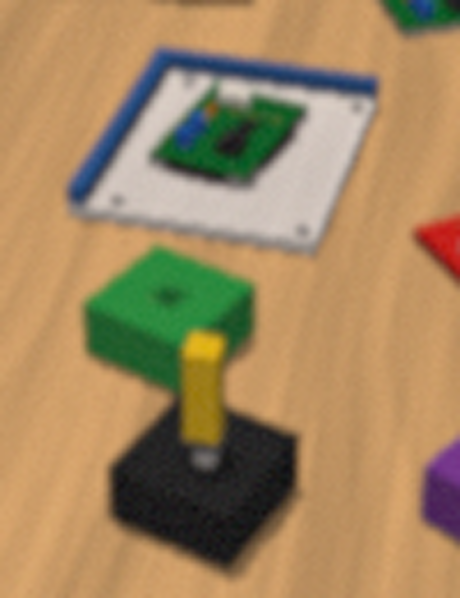

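```bash
cat > meas.py <<'E'
from h import *
import pickle
def clean(m,roi):
    k=np.zeros_like(m); x0,y0,x1,y1=roi; k[y0:y1,x0:x1]=m[y0:y1,x0:x1]
    return k
def big(m):
    c,_=cv2.findContours(m,cv2.RETR_EXTERNAL,cv2.CHAIN_APPROX_NONE)
    return max(c,key=cv2.contourArea)
def rect(s,m,z):
    c=big(m)[:,0,:].astype(float)
    P=np.array([ray(s,u,v,z)[:2] for u,v in c])
    return P,cv2.minAreaRect((P*1000).astype(np.float32))
E
cat > m1.py <<'E'
from meas import *
for n,rois in (('top',dict(jig=(260,155,350,235),stand=(165,180,212,230))),('side',dict(jig=(205,150,295,212),stand=(215,215,272,278)))):
    s=pickle.load(open(n+'0.pkl','rb')); f=cv2.GaussianBlur(s['frame'],(3,3),0); hsv=cv2.cvtColor(f,cv2.COLOR_BGR2HSV)
    H,S,V=cv2.split(hsv)
    blue=((H>100)&(H<125)&(S>120)).astype(np.uint8)*255
    green=((H>50)&(H<90)&(S>90)).astype(np.uint8)*255
    yel=((H>18)&(H<35)&(S>150)).astype(np.uint8)*255
    blk=((V<75)).astype(np.uint8)*255
    wht=((S<50)&(V>140)).astype(np.uint8)*255
    b=clean(blue,rois['jig']); P,q=rect(s,b,0.022); print(n,'blue',q)
    g=clean(green,rois['jig']); g=cv2.morphologyEx(g,cv2.MORPH_CLOSE,np.ones((9,9)))
    P,q=rect(s,g,0.020); print('board',q, cv2.boxPoints(q).tolist())
    w=cv2.bitwise_or(cv2.bitwise_or(clean(wht,rois['jig']),b),g); w=cv2.morphologyEx(w,cv2.MORPH_CLOSE,np.ones((5,5)))
    P,q=rect(s,w,0.012); print('jig',q)
    P,q=rect(s,clean(yel,rois['stand']),0.102); print('handle',q)
    k=cv2.bitwise_or(clean(blk,rois['stand']),clean(yel,rois['stand']));P,q=rect(s,k,0.035); print('stand',q)
E
python3 m1.py
```

```text
top blue ((562.6188354492188, -146.2340087890625), (180.8134307861328, 152.9767608642578), 84.57811737060547)
board ((563.2147827148438, -147.58255004882812), (96.01824188232422, 67.46561431884766), 75.13687133789062) [[518.2957763671875, -185.33251953125], [583.5040283203125, -202.63818359375], [608.1337890625, -109.83258056640625], [542.925537109375, -92.52691650390625]]
jig ((562.1372680664062, -144.35574340820312), (187.97409057617188, 160.01316833496094), 84.53858184814453)
handle ((513.1464233398438, 177.28456115722656), (29.489341735839844, 23.342227935791016), 3.000821828842163)
stand ((514.0269775390625, 178.65185546875), (71.32223510742188, 71.23371124267578), 69.23397827148438)
side blue ((602.6094970703125, -173.76129150390625), (229.8945770263672, 116.54121398925781), 45.50905227661133)
board ((563.0081787109375, -142.29965209960938), (97.20620727539062, 65.48473358154297), 71.42341613769531) [[516.4881591796875, -177.93966674804688], [578.56103515625, -198.80126953125], [609.5281982421875, -106.65963745117188], [547.455322265625, -85.79803466796875]]
jig ((565.7335205078125, -148.12135314941406), (218.60763549804688, 167.22824096679688), 84.59347534179688)
handle ((513.4880981445312, 210.75555419921875), (21.669801712036133, 79.43441772460938), 8.353529930114746)
stand ((511.75006103515625, 170.80276489257812), (163.27565002441406, 85.50032806396484), 82.42412567138672)
```

```bash
python3 - <<'E'
from meas import *
for n,roi in(('top',(165,180,212,230)),('side',(215,215,272,278))):
    s=pickle.load(open(n+'0.pkl','rb')); H,S,V=cv2.split(cv2.cvtColor(s['frame'],cv2.COLOR_BGR2HSV))
    y=(H>15)&(H<38)&(S>120)
    y=clean(y.astype(np.uint8)*255,roi)
    vs=V[y>0]; th=(np.percentile(vs,95)+np.percentile(vs,40))/2
    x0,y0,w,h=cv2.boundingRect(y); print(n,x0,y0,w,h); print((V*(y>0))[y0:y0+h,x0:x0+w][:12])
st=r.read_state()
from scipy.spatial.transform import Rotation as Ro
print(Ro.from_quat(st['orientation']).as_matrix().round(4))
a=cv2.imread('pics/top0.png')[180:230,160:215]; cv2.imwrite('pics/c3.png',cv2.resize(a,None,fx=12,fy=12,interpolation=cv2.INTER_NEAREST))
E
```

```text
top 165 180 47 50
[[186 186 186 186 187 188 186 185 186 186 187 187   0 187 186 184 185 185
  186 186 187 184 184 185 184 184 185 183 183 184 183 184 183 183 182 182
  180 184 183 182 182 182 181 182 183 181   0]
 [182 184 184 185 184 185 184 185 188 186 187 187 186 186 187 187 187 188
  188 188 187 187 186 187 187 187 186 186 186 187 186 186 185 186 185 185
  186 186 184 185 184 184   0 183 183 184 182]
 [180 180 180 178 180 178 179 180 184 183 183 185 183 184 184 182 184 184
  186 186 187   0 186 186 186 184 185 186 186 187 187 187 187 187 185 186
  185 186 185 185 185 185 185 184 184 184 184]
 [173 175 175 175 175 176 176 176 178 178 178 178 179 178   0 177 179 180
  181 182 183   0 183 182 182 181 181 182 182 181 182 183 184 184 185 186
  186 184 186 183 185 185 185   0 184 183 183]
 [170 170 170 172 171 172 170 171 173 173 173 173 173 172 172 173 172 173
  175 173 176 176 175 176 176 176 176 175 176 176 177 178 179 179 180 181
    0 182 181 182 181 181 182 182 181 180 179]
 [171 171 172 174 172 174 172 174 173 175 173 174 174 173 175 172 174 172
  173 175 173 176 174 174 174 175
[... 3531 characters left out ...]
222 220 221 202 151 100   0
    0   0   0   0 167   0 200   0 198 199 203   0   0   0 190   0 194   0
  193   0 189]
 [211 209 198   0   0   0   0   0   0   0   0   0   0   0   0   0   0   0
    0   0   0   0   0   0 130 178 218 225 223 221 223 224 206 152  92   0
    0   0   0 148 178 196 202   0   0 200   0 203 199   0 192   0 194 194
  191   0   0]
 [206 213 201 164   0   0   0   0   0   0   0   0   0   0   0   0   0   0
    0   0   0   0   0   0 121 187 215 221 219 220 221 220 191 137  93   0
    0   0 141   0   0 199 198 199 198   0 204 204   0 191   0 192 193 194
  191   0 188]]
[[-3.000e-04  3.530e-01 -9.356e-01]
 [ 1.100e-03 -9.356e-01 -3.530e-01]
 [-1.000e+00 -1.100e-03 -1.000e-04]]
```

View pics/c3.png

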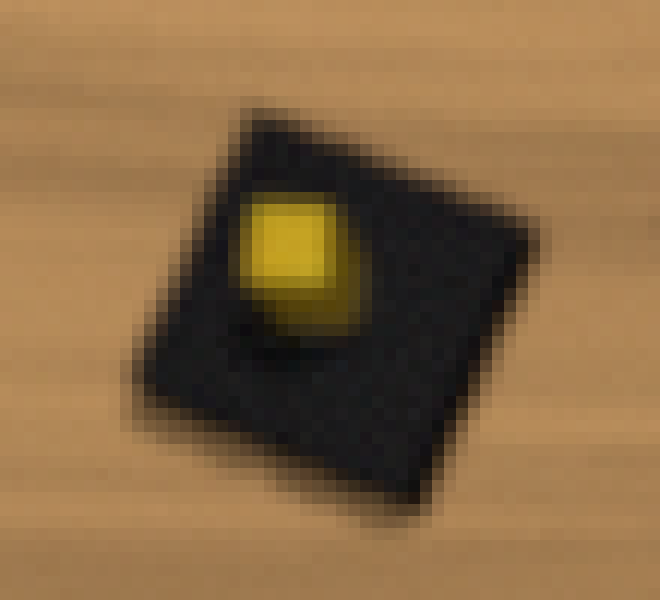

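```bash
python3 - <<'E'
from meas import *
s=pickle.load(open('top0.pkl','rb')); d=pickle.load(open('side0.pkl','rb'))
p=ray(s,183.6,199.7,.102); print('top handle',p)
print('side handle top guess',ray(d,244.4,225,.102), 'proj of top estimate in side',proj(d,p), proj(d,[p[0],p[1],.042]))
# stand corners from crop: top-left(250,110) right(540,230) bottom(410,510) left(135,385)
for u,v in((250,110),(540,230),(418,500),(140,375)):
    print(ray(s,160+u/12-.5,180+v/12-.5,.035).round(4))
E
```

```text
top handle [0.5177972  0.17985045 0.102     ]
side handle top guess [0.51691971 0.18205106 0.102     ] proj of top estimate in side [244.19691366 224.3401403 ] [244.3793735  245.10653357]
[0.561  0.2004 0.035 ]
[0.5347 0.1326 0.035 ]
[0.4717 0.1573 0.035 ]
[0.4987 0.2219 0.035 ]
```

```bash
python3 - <<'E'
import cv2
a=cv2.imread('pics/side0.png')[212:278,212:280]; cv2.imwrite('pics/c4.png',cv2.resize(a,None,fx=9,fy=9,interpolation=cv2.INTER_NEAREST))
E
```

```text
(no output)
```

View pics/c4.png

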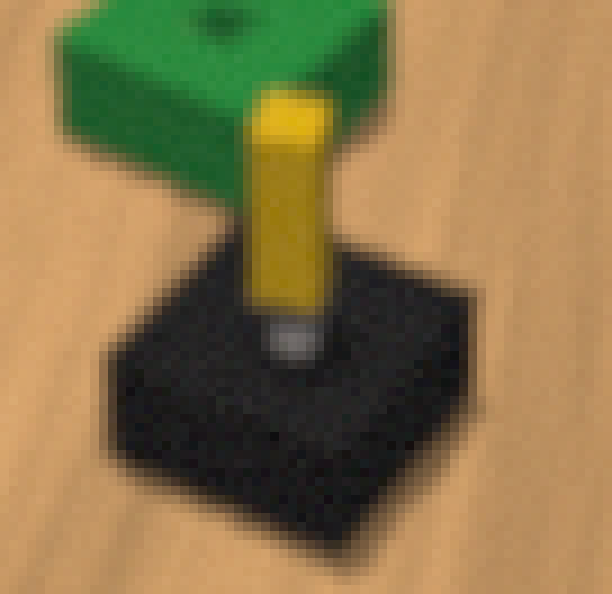

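Top and side rays agree on the handle top: (0.5175, 0.180) at z = 0.102. The stand corners give a centre of (0.5165, 0.178), with sides of about 71 mm, so the black stand is the right one. I'll move to hover above it, spinning so the jaws lie along the jig's axes (jig yaw about -5.5°).

```bash
python3 -m pendant '{"fingers":[0.085,0.085,0.085,0.085,0.085,0.085,0.085,0.085,0.085,0.085,0.085,0.085,0.085,0.085,0.085,0.085,0.085,0.085,0.085,0.085],"linear":[[0.07,-0.611,-0.548],[0.07,-0.611,-0.548],[0.07,-0.611,-0.548],[0.07,-0.611,-0.548],[0.07,-0.611,-0.548],[0.07,-0.611,-0.548],[0.07,-0.611,-0.548],[0.07,-0.611,-0.548],[0.07,-0.611,-0.548],[0.07,-0.611,-0.548],[0.07,-0.611,-0.548],[0.07,-0.611,-0.548],[0.07,-0.611,-0.548],[0.07,-0.611,-0.548],[0.07,-0.611,-0.548],[0.07,-0.611,-0.548],[0.07,-0.611,-0.548],[0.07,-0.611,-0.548],[0.07,-0.611,-0.548],[0.07,-0.611,-0.548]],"spin":[26.1,26.1,26.1,26.1,26.1,26.1,26.1,26.1,26.1,26.1,26.1,26.1,26.1,26.1,26.1,26.1,26.1,26.1,26.1,26.1]}'
cat >> h.py <<'E'
from scipy.spatial.transform import Rotation as Ro
def togo(world):
    st=r.read_state(); M=Ro.from_quat(st['orientation']).as_matrix(); return M.T@(np.array(world)-st['eef_pos'])
def pose():
    st=r.read_state(); M=Ro.from_quat(st['orientation']).as_matrix()
    return st['eef_pos'], np.degrees(np.arctan2(M[1,1],M[0,1])), M, st
E
python3 -c "
from h import *
p,a,M,st=pose();print(p,a,M.round(4),st['q'],st['t'],togo([.5175,.18,.334]))"
```

```text
t: 1.77
eef_pos: [0.5181, 0.1834, 0.3342]
orientation: [-0.706, 0.033, 0.706, 0.033]
ft_force: [0.1, -1.8, 0.7]
opening: 0.0848
[0.51813142 0.18340016 0.33424211] -95.36655787674005 [[ 0.000e+00 -9.350e-02 -9.956e-01]
 [ 3.000e-04 -9.956e-01  9.350e-02]
 [-1.000e+00 -3.000e-04  0.000e+00]] [2.31478110e-01 4.70325917e-01 1.61735251e+00 2.89158619e-04
 1.05385023e+00 1.89579564e+00] 1.7667 [0.00024122 0.00344437 0.00031064]
```

```bash
python3 -c "
from h import *
for n in('top','side'):
    s=r.snapshot(n); cv2.imwrite(f'pics/{n}1.png',s['frame'])
    if n=='side': print(proj(s,[.518,.180,.102]))
print(togo([.5175,.18,.224]))
"
```

```text
[244.0931544  224.37167719]
[0.10998054 0.00445444 0.00090993]
```

View pics/side1.png

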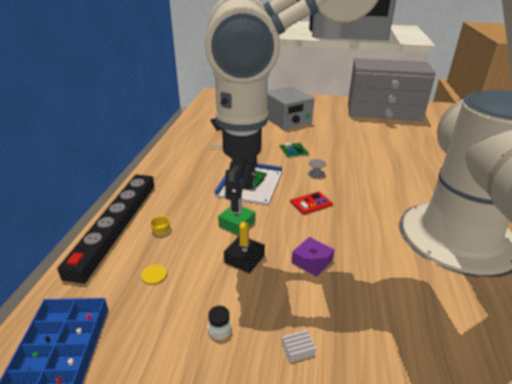

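```bash
python3 -m pendant '{"fingers":[0.085,0.085],"linear":[[0,0,0],[0,0,0]],"spin":[0,0]}'; python3 -c "
from h import *
print(togo([.5175,.18,.224]),r.read_state()['joint_velocities'])
"
```

```text
t: 2.03
eef_pos: [0.5173, 0.1799, 0.3344]
orientation: [-0.706, 0.034, 0.707, 0.033]
ft_force: [0.5, -0.6, -0.2]
opening: 0.0848
[ 0.11042618 -0.00016105 -0.00031258] [-0.01896377 -0.00986154  0.0059223   0.00116495 -0.00221654  0.00159694]
```

Settled at (0.5173, 0.1799). Descending 110 mm, then closing at 80 N.

```bash
python3 -m pendant '{"fingers":[0.085,0.085,0.085,0.085,0.085,0.085,0.085],"linear":[[0.03,0,0],[0.06,0,0],[0.085,0,0],[0.1,0,0],[0.11,0,0],[0.11,0,0],[0.11,0,0]],"spin":[0,0,0,0,0,0,0]}' && python3 -m pendant '{"fingers":[0.05,0.03,0.014,0.014,0.014,0.014,0.014,0.014,0.014,0.014],"linear":[[0,0,0],[0,0,0],[0,0,0],[0,0,0],[0,0,0],[0,0,0],[0,0,0],[0,0,0],[0,0,0],[0,0,0]],"spin":[0,0,0,0,0,0,0,0,0,0]}' 80; python3 -c "
from h import *
p,a,M,st=pose();print(p,a,st['ft_torque'])
for n in('top','side'):
    s=r.snapshot(n); cv2.imwrite(f'pics/{n}2.png',s['frame'])
    if n=='side':cv2.imwrite('pics/c5.png',cv2.resize(s['frame'][130:280,190:310],None,fx=4,fy=4,interpolation=cv2.INTER_CUBIC))
"
```

```text
t: 2.62
eef_pos: [0.5178, 0.1797, 0.2251]
orientation: [-0.706, 0.034, 0.706, 0.034]
ft_force: [0.7, -0.4, 0.7]
opening: 0.0851
t: 3.45
eef_pos: [0.5178, 0.1805, 0.2251]
orientation: [0.707, -0.033, -0.706, -0.034]
ft_force: [-0.7, 1.0, 6.0]
opening: 0.0167
[0.51779263 0.1804897  0.22509411] -95.42564711548421 [ 0.18063716  0.12890604 -0.00224525]
```

View pics/c5.png

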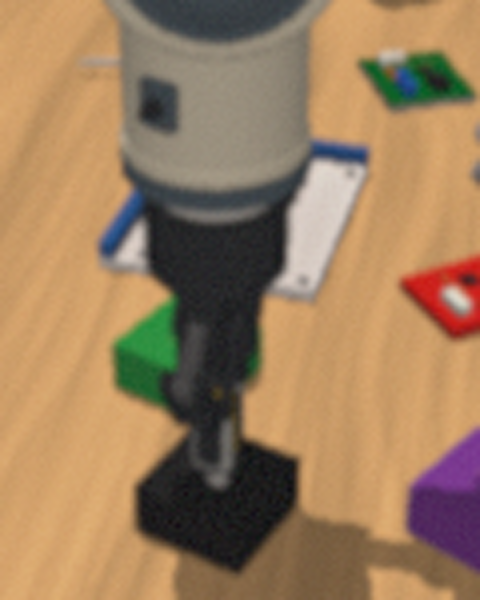

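The grip is on at 16.7 mm opening. Lifting straight up.

```bash
python3 -m pendant '{"fingers":[0.014,0.014,0.014,0.014,0.014,0.014,0.014,0.014],"linear":[[-0.005,0,0],[-0.015,0,0],[-0.03,0,0],[-0.045,0,0],[-0.06,0,0],[-0.07,0,0],[-0.07,0,0],[-0.07,0,0]],"spin":[0,0,0,0,0,0,0,0]}' ; python3 -c "
from h import *
p,a,M,st=pose();print(p,a,st['ft_force'],st['ft_torque'])
for n in('top','side'):
    s=r.snapshot(n); cv2.imwrite(f'pics/{n}3.png',s['frame'])
    print(n,'tip should be',proj(s,[p[0],p[1],p[2]-.2201]),'collar',proj(s,[p[0],p[1],p[2]-.18]))
    if n=='side':cv2.imwrite('pics/c6.png',cv2.resize(s['frame'][170:280,200:290],(486,594),interpolation=cv2.INTER_CUBIC))
"
```

```text
t: 4.22
eef_pos: [0.5177, 0.1804, 0.2952]
orientation: [0.707, -0.033, -0.706, -0.034]
ft_force: [0.2, -0.2, -0.2]
opening: 0.0171
[0.51768858 0.18036617 0.2951562 ] -95.42828602027978 [ 0.21608649 -0.21463991 -0.20040021] [0.00386256 0.00400833 0.00804629]
top tip should be [184.79496526 201.63202962] collar [182.69428543 198.77877495]
side tip should be [244.28456914 234.0114793 ] collar [244.15906713 219.71974956]
```

View pics/c6.png

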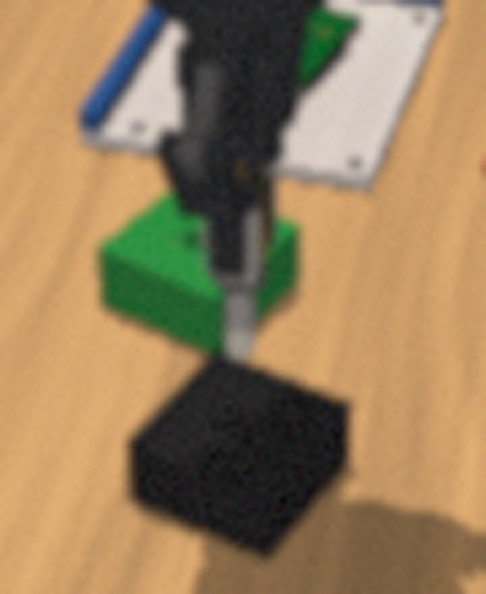

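The tool is lifted with its tip near side px (243,236). The predicted tip centre there is (244,234), so it is hanging straight with no slip. Next is to traverse to the board's -x side.

```bash
python3 -m pendant '{"fingers":[0.014,0.014,0.014,0.014,0.014,0.014,0.014,0.014,0.014,0.014,0.014,0.014,0.014,0.014],"linear":[[0,0.02,0],[0,0.05,-0.001],[0,0.085,-0.002],[0,0.12,-0.003],[0,0.155,-0.004],[0,0.19,-0.005],[0,0.225,-0.006],[0,0.26,-0.007],[0,0.29,-0.008],[0,0.31,-0.009],[0,0.32,-0.0095],[0,0.32,-0.0095],[0,0.32,-0.0095],[0,0.32,-0.0095]],"spin":[0,0,0,0,0,0,0,0,0,0,0,0,0,0]}' ; python3 -c "
from h import *
p,a,M,st=pose();print(p,a,st['ft_force'],st['ft_torque'])
import pickle
for n in('top','side'):
    s=r.snapshot(n); cv2.imwrite(f'pics/{n}4.png',s['frame'])
    pickle.dump(s,open(n+'4.pkl','wb'))
    print(n,'tip should be',proj(s,[p[0],p[1],p[2]-.2201]))
    if n=='side':cv2.imwrite('pics/c7.png',cv2.resize(s['frame'][130:230,200:310],None,fx=6,fy=6,interpolation=cv2.INTER_CUBIC))
"
```

```text
t: 5.48
eef_pos: [0.4967, -0.1381, 0.2943]
orientation: [-0.706, 0.033, 0.707, 0.033]
ft_force: [0.1, 0.6, -0.5]
opening: 0.0175
[ 0.49674027 -0.13814806  0.2942891 ] -95.39317062747068 [ 0.08718482  0.6086505  -0.51168066] [ 0.02360106  0.03823183 -0.004659  ]
top tip should be [304.62160145 212.646066  ]
side tip should be [272.17974938 165.60537634]
```

View pics/c7.png

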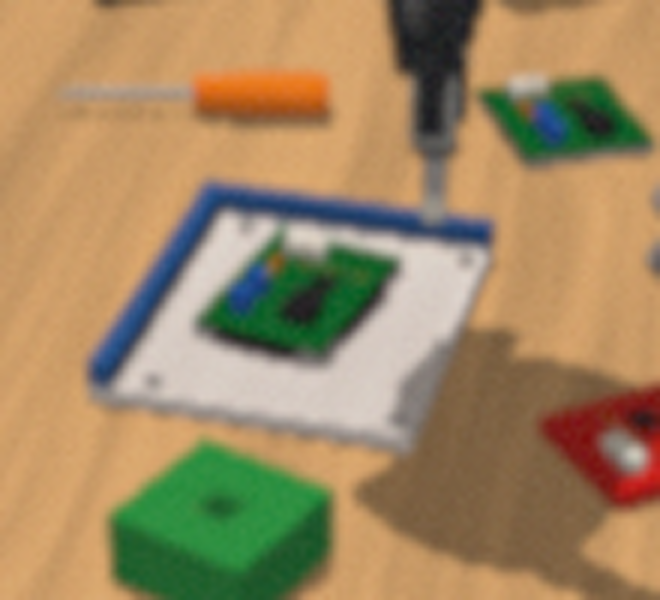

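View pics/top4.png

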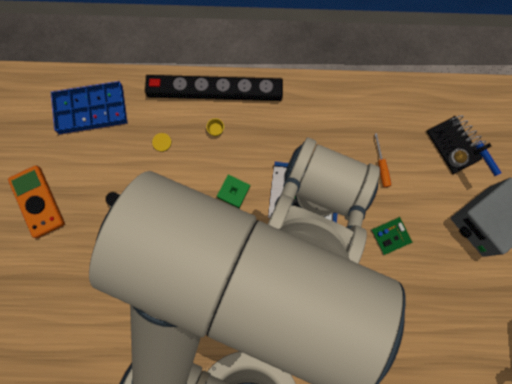

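The side view shows the tip in free air at px (272,166), matching the prediction. The board still has clear plate around it. Lowering so the tip is about 3.5 mm above the plate.

```bash
python3 -m pendant '{"fingers":[0.014,0.014,0.014,0.014,0.014,0.014,0.014],"linear":[[0.02,0,0],[0.04,0,0],[0.05,0,0],[0.056,0,0],[0.06,0,0],[0.061,0,0],[0.061,0,0]],"spin":[0,0,0,0,0,0,0]}' ; python3 -c "
from h import *
p,a,M,st=pose();print(p,a,st['ft_force'],st['ft_torque'])
s=r.snapshot('side'); print(proj(s,[p[0],p[1],p[2]-.2201]))
cv2.imwrite('pics/c8.png',cv2.resize(s['frame'][130:230,200:310],None,fx=6,fy=6,interpolation=cv2.INTER_CUBIC))
"
```

```text
t: 6.17
eef_pos: [0.497, -0.1391, 0.234]
orientation: [0.706, -0.033, -0.706, -0.033]
ft_force: [0.2, -0.7, -0.6]
opening: 0.0169
[ 0.49704472 -0.13905496  0.23396885] -95.41871942151742 [ 0.19717484 -0.74919529 -0.62839892] [-0.02521799  0.0143374  -0.04561802]
[271.46434175 183.02664373]
```

View pics/c8.png

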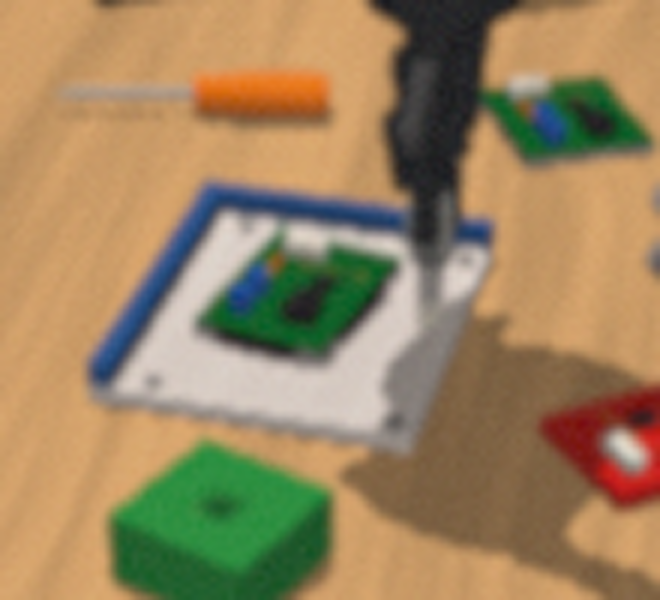

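```bash
cat > st.py <<'E'
from h import *
import sys
p,a,M,st=pose()
C=np.array([.5625,-.1455]); th=np.radians(-5.46); X=np.array([np.cos(th),np.sin(th)]);Y=np.array([-X[1],X[0]])
d=p[:2]-C; f=st['ft_force'][:2]
print('jig x %.2f y %.2f mm z %.2f  F along x %.2f y %.2f fz %.2f t %.2f'%(d@X*1e3,d@Y*1e3,p[2]*1e3,f@X,f@Y,st['ft_force'][2],st['t']), 'vel',np.abs(st['joint_velocities']).max().round(4), st['ft_torque'].round(2))
if len(sys.argv)>1:
    s=r.snapshot('side'); cv2.imwrite(f'pics/{sys.argv[1]}.png',cv2.resize(s['frame'][130:230,200:310],None,fx=6,fy=6,interpolation=cv2.INTER_CUBIC))
    import pickle; pickle.dump(s,open(sys.argv[1]+'.pkl','wb'))
E
python3 -m pendant '{"fingers":[0.014,0.014,0.014,0.014,0.014,0.014,0.014,0.014,0.014,0.014,0.014,0.014],"linear":[[0,0,-0.002],[0,0,-0.004],[0,0,-0.006],[0,0,-0.008],[0,0,-0.010],[0,0,-0.012],[0,0,-0.014],[0,0,-0.016],[0,0,-0.018],[0,0,-0.020],[0,0,-0.022],[0,0,-0.024]],"spin":[0,0,0,0,0,0,0,0,0,0,0,0]}' ; python3 st.py c9
```

```text
t: 7.22
eef_pos: [0.5209, -0.1414, 0.2337]
orientation: [-0.706, 0.033, 0.706, 0.033]
ft_force: [0.8, 0.1, -0.6]
opening: 0.0175
jig x -41.76 y 0.13 mm z 233.67  F along x 0.76 y 0.19 fz -0.64 t 7.22 vel 0.0601 [-0.01 -0.04 -0.04]
```

View pics/c9.png

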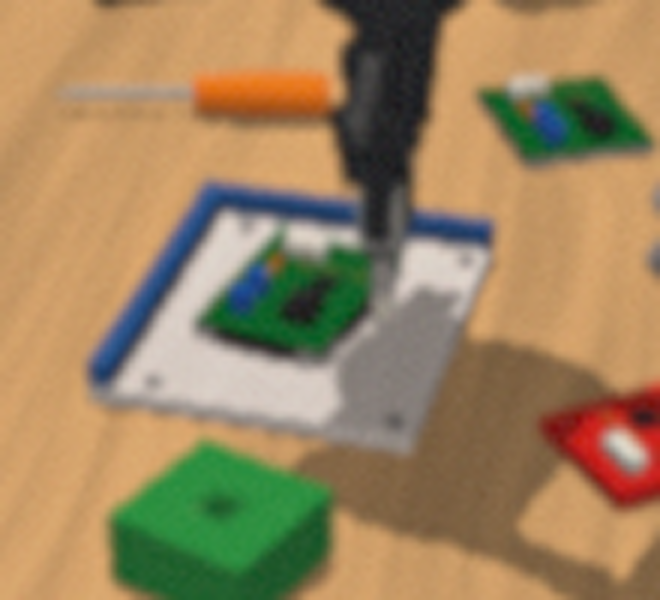

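```bash

python3 -m pendant '{"fingers":[0.014,0.014,0.014,0.014,0.014,0.014,0.014,0.014,0.014,0.014],"linear":[[0,0,-0.0015],[0,0,-0.003],[0,0,-0.0045],[0,0,-0.006],[0,0,-0.0075],[0,0,-0.009],[0,0,-0.0105],[0,0,-0.012],[0,0,-0.0135],[0,0,-0.0135]],"spin":[0,0,0,0,0,0,0,0,0,0]}' ; python3 st.py c10
```

```text
t: 8.1
eef_pos: [0.5345, -0.1427, 0.2337]
orientation: [0.706, -0.034, -0.706, -0.033]
ft_force: [-0.5, 0.1, -0.7]
opening: 0.017
jig x -28.12 y 0.11 mm z 233.71  F along x -0.48 y 0.06 fz -0.72 t 8.10 vel 0.0068 [-0.02  0.03 -0.04]
```

View pics/c10.png

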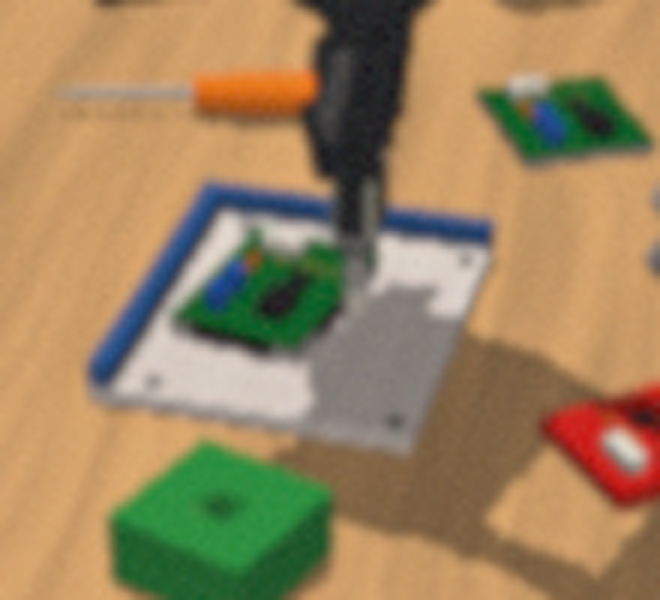

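The board is sliding flat: its left corner went from crop x 200 to 178. I'll continue gently.

```bash

python3 -m pendant '{"fingers":[0.014,0.014,0.014,0.014,0.014,0.014,0.014,0.014,0.014],"linear":[[0,0,-0.001],[0,0,-0.002],[0,0,-0.003],[0,0,-0.004],[0,0,-0.005],[0,0,-0.006],[0,0,-0.007],[0,0,-0.008],[0,0,-0.008]],"spin":[0,0,0,0,0,0,0,0,0]}' ; python3 st.py c11
```

```text
t: 8.9
eef_pos: [0.5424, -0.1435, 0.2337]
orientation: [0.706, -0.033, -0.706, -0.033]
ft_force: [0.3, 0.7, -1.2]
opening: 0.017
jig x -20.23 y 0.12 mm z 233.71  F along x 0.26 y 0.70 fz -1.23 t 8.90 vel 0.005 [0.02 0.07 0.02]
```

View pics/c11.png

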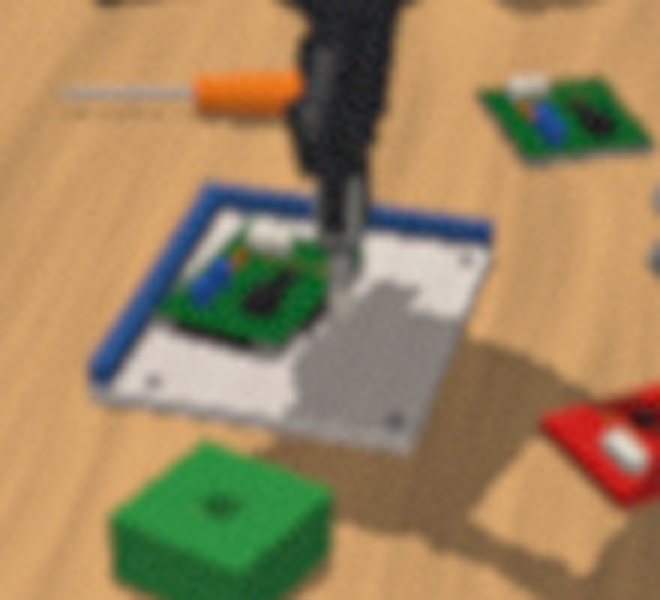

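```bash

python3 -m pendant '{"fingers":[0.014,0.014,0.014,0.014,0.014],"linear":[[0,0,-0.001],[0,0,-0.002],[0,0,-0.003],[0,0,-0.004],[0,0,-0.004]],"spin":[0,0,0,0,0]}' ; python3 st.py;
python3 -m pendant '{"fingers":[0.014,0.014,0.014,0.014],"linear":[[0,0,-0.001],[0,0,-0.0015],[0,0,-0.002],[0,0,-0.002]],"spin":[0,0,0,0]}' ; python3 st.py c12
```

```text
t: 9.37
eef_pos: [0.5463, -0.1438, 0.2337]
orientation: [0.706, -0.033, -0.706, -0.033]
ft_force: [-1.3, 0.4, -1.5]
opening: 0.0168
jig x -16.28 y 0.11 mm z 233.67  F along x -1.31 y 0.31 fz -1.46 t 9.37 vel 0.0055 [-0.03  0.12  0.02]
t: 9.7
eef_pos: [0.5482, -0.144, 0.2337]
orientation: [0.706, -0.033, -0.706, -0.033]
ft_force: [-1.2, 0.5, -0.7]
opening: 0.0169
jig x -14.36 y 0.15 mm z 233.65  F along x -1.25 y 0.43 fz -0.71 t 9.70 vel 0.0041 [-0.04  0.19  0.02]
```

View pics/c12.png

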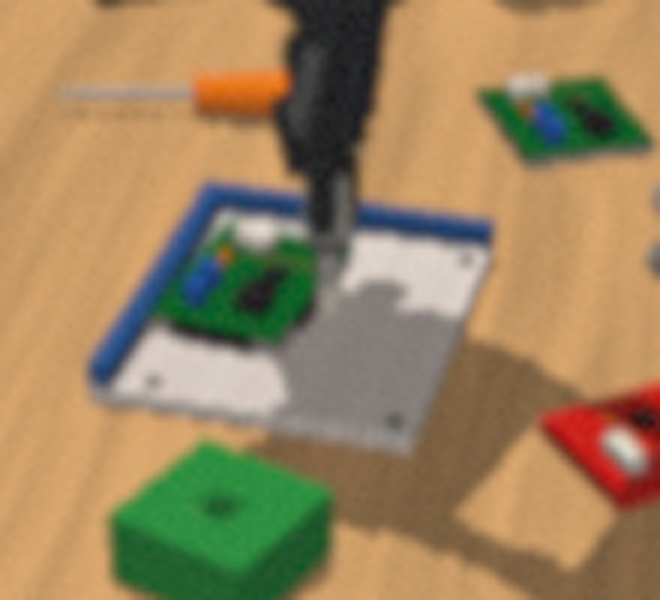

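```bash

python3 -m pendant '{"fingers":[0.014,0.014,0.014],"linear":[[0,0,-0.0005],[0,0,-0.001],[0,0,-0.001]],"spin":[0,0,0]}' >/dev/null ; python3 st.py;
python3 -m pendant '{"fingers":[0.014,0.014,0.014],"linear":[[0,0,-0.0005],[0,0,-0.0005],[0,0,-0.0005]],"spin":[0,0,0]}' >/dev/null; python3 st.py c13
```

```text
jig x -13.36 y 0.13 mm z 233.70  F along x -0.65 y 0.51 fz -0.30 t 10.00 vel 0.0007 [0.   0.22 0.09]
jig x -12.91 y 0.15 mm z 233.69  F along x -0.50 y 0.42 fz -0.84 t 10.25 vel 0.0017 [ 0.    0.17 -0.  ]
```

View pics/c13.png

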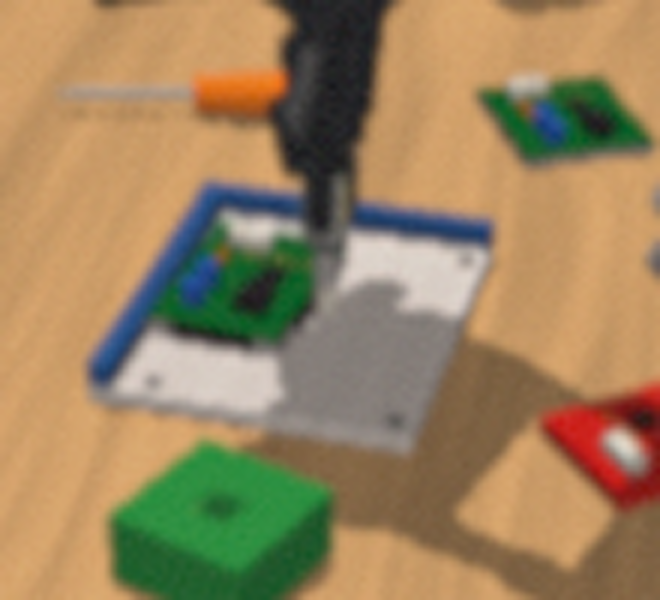

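```bash

python3 -m pendant '{"fingers":[0.014,0.014,0.014],"linear":[[0,0,-0.0005],[0,0,-0.0005],[0,0,-0.0005]],"spin":[0,0,0]}' >/dev/null ; python3 st.py;
python3 -m pendant '{"fingers":[0.014,0.014,0.014],"linear":[[0,0,-0.0005],[0,0,-0.0005],[0,0,-0.0005]],"spin":[0,0,0]}' >/dev/null; python3 st.py
```

```text
jig x -12.43 y 0.16 mm z 233.67  F along x -1.14 y 0.11 fz -0.78 t 10.55 vel 0.0017 [-0.01  0.18  0.01]
jig x -11.93 y 0.15 mm z 233.68  F along x -1.92 y 0.43 fz -0.78 t 10.80 vel 0.002 [-0.02  0.23 -0.02]
```

```bash

python3 -m pendant '{"fingers":[0.014,0.014,0.014],"linear":[[0,0,-0.0005],[0,0,-0.0005],[0,0,-0.0005]],"spin":[0,0,0]}' >/dev/null ; python3 st.py;
python3 -m pendant '{"fingers":[0.014,0.014,0.014],"linear":[[0,0,-0.0005],[0,0,-0.0005],[0,0,-0.0005]],"spin":[0,0,0]}' >/dev/null; python3 st.py c14
```

```text
jig x -11.43 y 0.16 mm z 233.67  F along x -0.93 y 0.57 fz -0.71 t 11.05 vel 0.0024 [-0.02  0.19  0.02]
jig x -10.93 y 0.15 mm z 233.68  F along x -0.62 y -0.85 fz -0.72 t 11.30 vel 0.0014 [-0.02  0.23 -0.03]
```

View pics/c14.png

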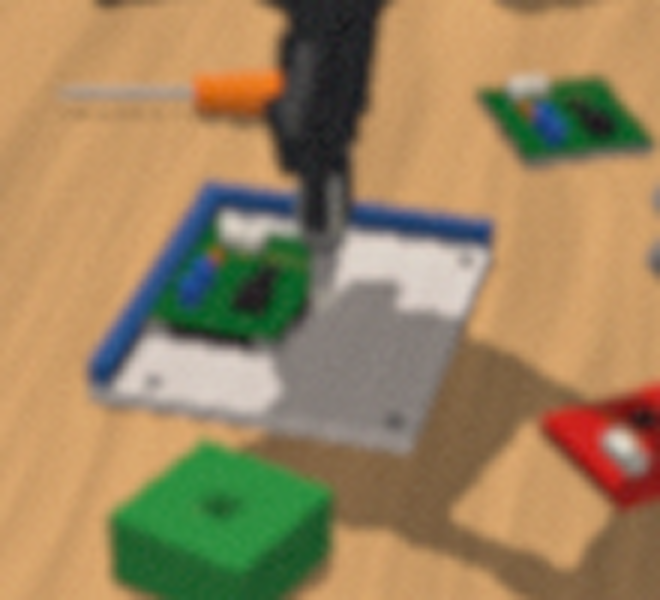

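```bash

python3 -m pendant '{"fingers":[0.014,0.014,0.014],"linear":[[0,0,-0.0005],[0,0,-0.0005],[0,0,-0.0005]],"spin":[0,0,0]}' >/dev/null ; python3 st.py;
python3 -m pendant '{"fingers":[0.014,0.014,0.014],"linear":[[0,0,-0.0005],[0,0,-0.0005],[0,0,-0.0005]],"spin":[0,0,0]}' >/dev/null; python3 st.py
```

```text
jig x -10.41 y 0.16 mm z 233.67  F along x -0.94 y -0.43 fz -0.99 t 11.60 vel 0.0016 [-0.07  0.21 -0.07]
jig x -9.92 y 0.13 mm z 233.68  F along x -0.95 y -0.86 fz -1.65 t 11.85 vel 0.001 [-0.04  0.27  0.  ]
```

```bash

python3 -m pendant '{"fingers":[0.014,0.014,0.014],"linear":[[0,0,-0.0005],[0,0,-0.0005],[0,0,-0.0005]],"spin":[0,0,0]}' >/dev/null ; python3 st.py c15
```

```text
jig x -9.42 y 0.13 mm z 233.71  F along x -0.87 y -0.03 fz -0.59 t 12.10 vel 0.0012 [-0.06  0.22 -0.02]
```

View pics/c15.png

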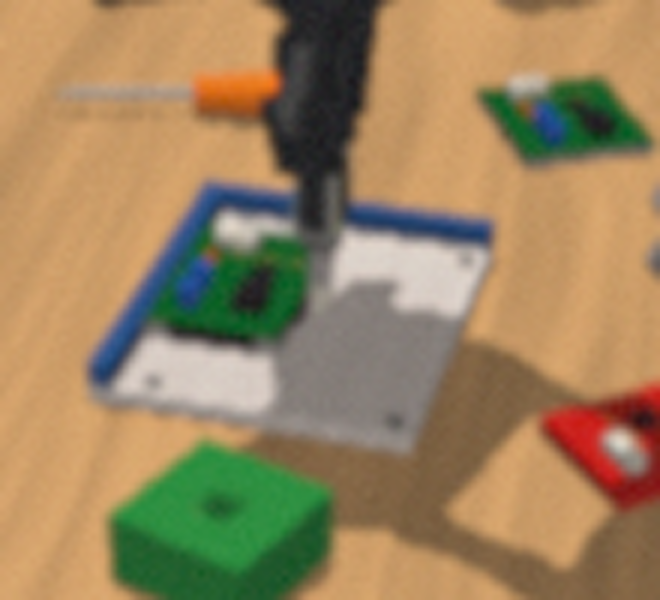

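```bash

python3 -m pendant '{"fingers":[0.014,0.014,0.014],"linear":[[0,0,-0.0005],[0,0,-0.0005],[0,0,-0.0005]],"spin":[0,0,0]}' >/dev/null ; python3 st.py; python3 -m pendant '{"fingers":[0.014,0.014,0.014],"linear":[[0,0,-0.0003],[0,0,-0.0003],[0,0,-0.0003]],"spin":[0,0,0]}' >/dev/null ; python3 st.py
```

```text
jig x -9.05 y 0.18 mm z 233.63  F along x -1.99 y -0.48 fz 0.15 t 12.40 vel 0.0017 [0.03 0.46 0.03]
jig x -8.83 y 0.17 mm z 233.63  F along x -3.37 y 0.11 fz -0.49 t 12.65 vel 0.002 [-0.01  0.79 -0.05]
```

```bash

python3 -m pendant '{"fingers":[0.014,0.014,0.014],"linear":[[0,0,-0.0005],[0,0,-0.0005],[0,0,-0.0005]],"spin":[0,0,0]}' >/dev/null ; python3 st.py
```

```text
jig x -8.53 y 0.22 mm z 233.50  F along x -5.83 y -0.36 fz -0.36 t 12.90 vel 0.0014 [-0.02  1.17 -0.02]
```

Force is rising about 6 N/mm and the press is now roughly 5.7 N. I'll add a touch more and hold.

```bash

python3 -m pendant '{"fingers":[0.014,0.014,0.014,0.014,0.014,0.014],"linear":[[0,0,-0.0001],[0,0,-0.0001],[0,0,-0.0001],[0,0,-0.0001],[0,0,-0.0001],[0,0,-0.0001]],"spin":[0,0,0,0,0,0]}' >/dev/null ; python3 st.py c16
```

```text
jig x -8.49 y 0.20 mm z 233.47  F along x -6.43 y -0.65 fz 0.08 t 13.40 vel 0.0011 [-0.04  1.2  -0.02]
```

View pics/c16.png

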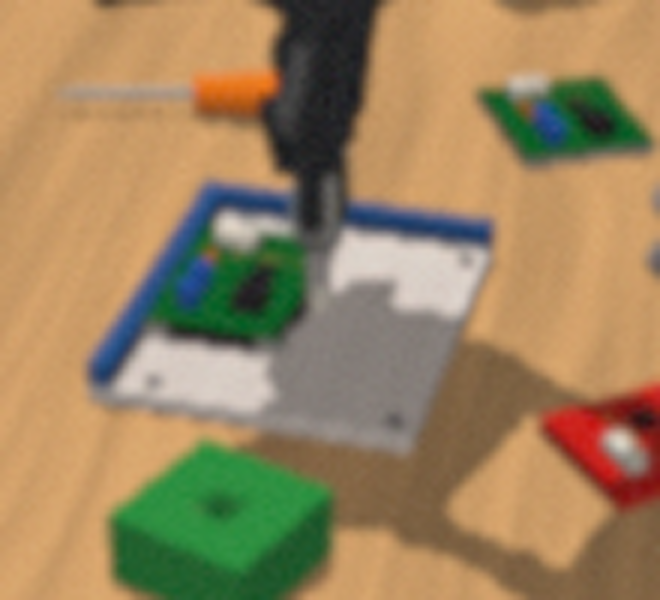

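The board lies along the long stop and I held about 6.4 N there. Next I back off, lift, and go round to the +y side.

```bash

python3 -m pendant '{"fingers":[0.014,0.014,0.014,0.014,0.014,0.014,0.014,0.014,0.014,0.014,0.014,0.014],"linear":[[0,0,0.004],[0,0,0.012],[-0.01,0,0.02],[-0.03,0,0.02],[-0.045,0,0.02],[-0.045,-0.02,0.01],[-0.045,-0.045,-0.01],[-0.045,-0.07,-0.03],[-0.045,-0.08,-0.038],[-0.045,-0.08,-0.038],[-0.045,-0.08,-0.038],[-0.045,-0.08,-0.038]],"spin":[0,0,0,0,0,0,0,0,0,0,0,0]}' >/dev/null ; python3 st.py c17
```

```text
jig x 29.12 y 79.62 mm z 278.91  F along x -1.13 y -0.28 fz -0.20 t 14.45 vel 0.0095 [0.01 0.01 0.04]
```

View pics/c17.png

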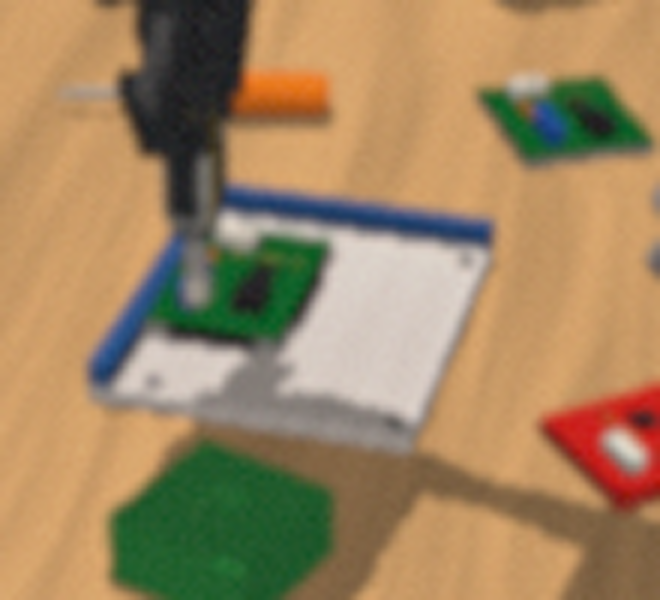

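```bash
cat > q.py <<'E'
from h import *
import pickle,sys
C=np.array([.5625,-.1455]); th=np.radians(-5.46); X=np.array([np.cos(th),np.sin(th)]);Y=np.array([-X[1],X[0]])
def jig(s,u,v,z):
    d=ray(s,u,v,z)[:2]-C; return (np.array([d@X,d@Y])*1e3).round(1)
def crop(u,v): return 200+u/6-.5,130+v/6-.5
E
python3 -c "
from q import *
s=pickle.load(open('c17.pkl','rb'))
for n,u,v,z in(('board +x+y',155,312,.02),('board -x+y',268,333,.02),('board -x-y',327,240,.02),('plate -x+y',408,445,.01),('plate +x -y stop end out',492,225,.022),('stop corner outer top',208,185,.022),('longstop +y end outer top',92,372,.022),('rail',250,345,.011)): print(n,jig(s,*crop(u,v),z))
"
```

```text
board +x+y [66.2 38.8]
board -x+y [ 6.8 42.1]
board -x-y [  2.7 -52.8]
plate -x+y [-78.2 102. ]
plate +x -y stop end out [-77.5 -88.3]
stop corner outer top [ 79.2 -88.9]
longstop +y end outer top [ 76.5 100.9]
rail [16.3 41.6]
```

```bash

python3 -m pendant '{"fingers":[0.014,0.014,0.014,0.014,0.014,0.014],"linear":[[0.015,0,0],[0.03,0,0],[0.04,0,0],[0.0453,0,0],[0.0453,0,0],[0.0453,0,0]],"spin":[0,0,0,0,0,0]}' >/dev/null ; python3 st.py c18; 
python3 -m pendant '{"fingers":[0.014,0.014,0.014,0.014,0.014,0.014,0.014],"linear":[[0,0.002,0],[0,0.004,0],[0,0.006,0],[0,0.008,0],[0,0.010,0],[0,0.012,0],[0,0.012,0]],"spin":[0,0,0,0,0,0,0]}' >/dev/null ; python3 st.py c19
```

```text
jig x 29.84 y 79.87 mm z 233.55  F along x -0.39 y 0.15 fz -0.72 t 15.00 vel 0.0131 [-0.01 -0.09  0.01]
jig x 29.91 y 67.75 mm z 233.40  F along x -0.27 y 0.75 fz -0.95 t 15.63 vel 0.0064 [-0.01 -0.03 -0.01]
```

View pics/c19.png

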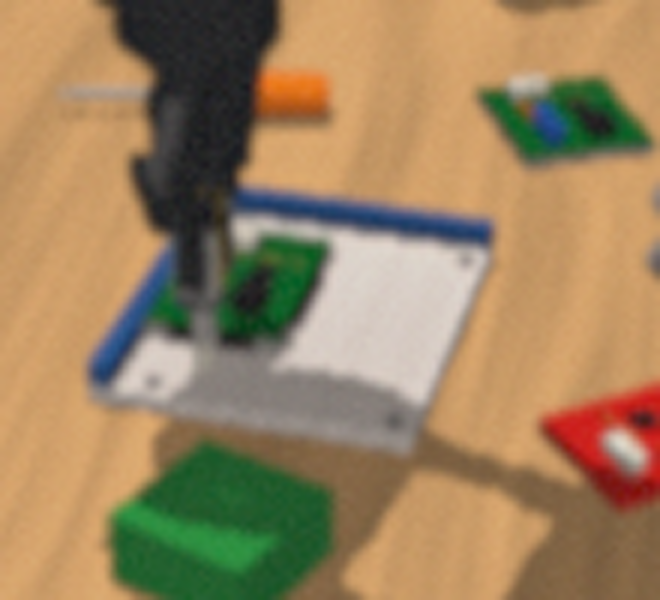

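```bash

python3 -m pendant '{"fingers":[0.014,0.014,0.014,0.014,0.014,0.014,0.014,0.014,0.014,0.014,0.014,0.014],"linear":[[0,0.0015,0],[0,0.003,0],[0,0.0045,0],[0,0.006,0],[0,0.0075,0],[0,0.009,0],[0,0.0105,0],[0,0.012,0],[0,0.0135,-0.0005],[0,0.015,-0.0005],[0,0.0165,-0.0005],[0,0.0165,-0.0005]],"spin":[0,0,0,0,0,0,0,0,0,0,0,0]}' >/dev/null ; python3 st.py c20
```

```text
jig x 30.44 y 51.41 mm z 233.37  F along x 0.51 y -0.60 fz -1.43 t 16.68 vel 0.0055 [-0.03 -0.    0.01]
```

View pics/c20.png

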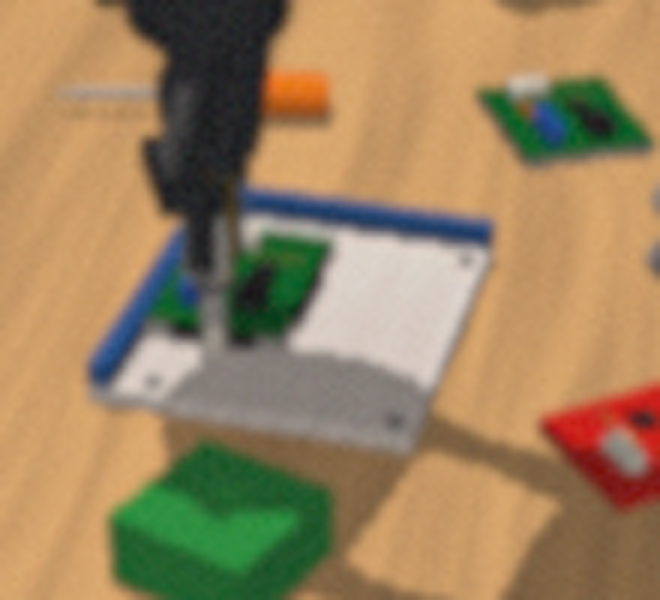

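```bash

python3 -m pendant '{"fingers":[0.014,0.014,0.014,0.014,0.014,0.014,0.014,0.014,0.014],"linear":[[0,0.0015,0],[0,0.003,0],[0,0.0045,0],[0,0.006,0],[0,0.0075,0],[0,0.009,0],[0,0.010,0],[0,0.010,0],[0,0.010,0]],"spin":[0,0,0,0,0,0,0,0,0]}' >/dev/null ; python3 st.py c21
```

```text
jig x 30.43 y 41.56 mm z 233.40  F along x -0.36 y 0.08 fz -0.91 t 17.48 vel 0.0031 [-0.03  0.01  0.04]
```

View pics/c21.png

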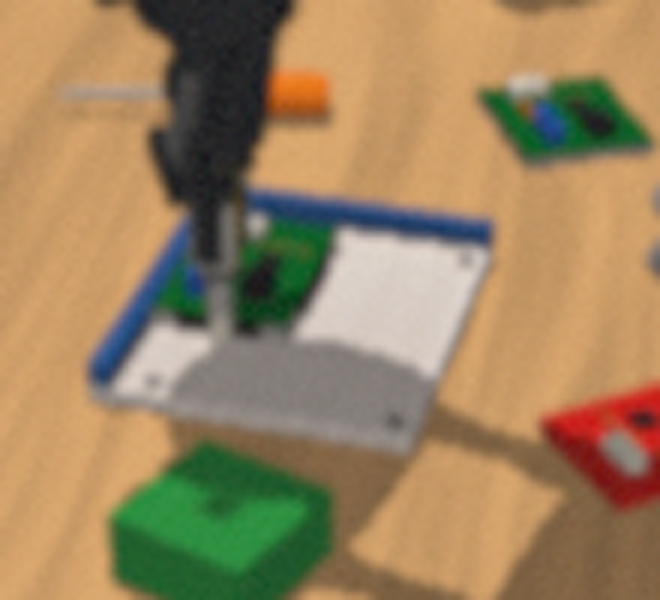

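```bash

python3 -m pendant '{"fingers":[0.014,0.014,0.014,0.014,0.014,0.014,0.014,0.014,0.014],"linear":[[0,0.001,0],[0,0.002,0],[0,0.003,-0.0005],[0,0.004,-0.0005],[0,0.005,-0.0005],[0,0.006,-0.0005],[0,0.007,-0.0005],[0,0.008,-0.0005],[0,0.008,-0.0005]],"spin":[0,0,0,0,0,0,0,0,0]}' >/dev/null ; python3 st.py c22
```

```text
jig x 30.94 y 33.47 mm z 233.40  F along x 0.78 y -0.66 fz -0.70 t 18.28 vel 0.0035 [-0.01  0.03 -0.01]
```

View pics/c22.png

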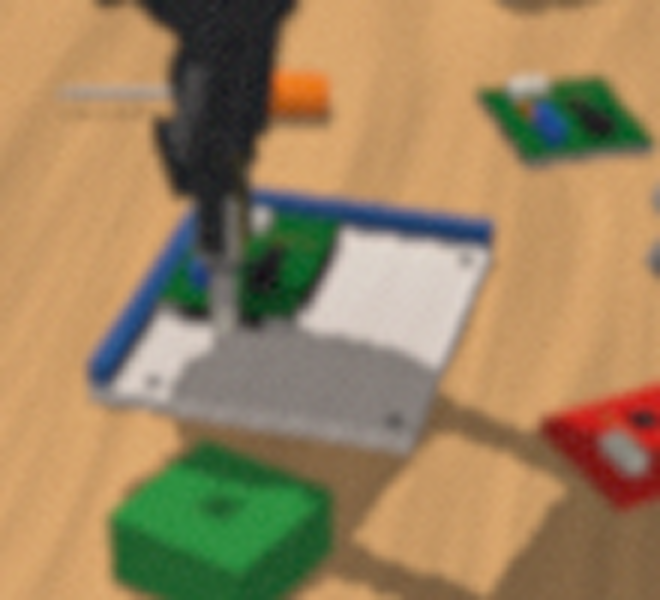

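```bash

python3 -m pendant '{"fingers":[0.014,0.014,0.014,0.014],"linear":[[0,0.001,0],[0,0.002,0],[0,0.002,0],[0,0.002,0]],"spin":[0,0,0,0]}' >/dev/null ; python3 st.py
python3 -m pendant '{"fingers":[0.014,0.014,0.014],"linear":[[0,0.0005,0],[0,0.001,0],[0,0.001,0]],"spin":[0,0,0]}' >/dev/null ; python3 st.py
python3 -m pendant '{"fingers":[0.014,0.014,0.014],"linear":[[0,0.0005,0],[0,0.001,0],[0,0.001,0]],"spin":[0,0,0]}' >/dev/null ; python3 st.py c23
```

```text
jig x 30.93 y 31.60 mm z 233.37  F along x 0.99 y -0.05 fz -0.96 t 18.67 vel 0.0023 [-0.09  0.01 -0.02]
jig x 30.93 y 30.62 mm z 233.37  F along x -0.57 y -0.53 fz -0.47 t 18.92 vel 0.0016 [ 0.08 -0.04 -0.01]
jig x 30.92 y 29.62 mm z 233.39  F along x -0.33 y 0.53 fz -0.66 t 19.17 vel 0.0016 [ 0.07 -0.    0.01]
```

View pics/c23.png

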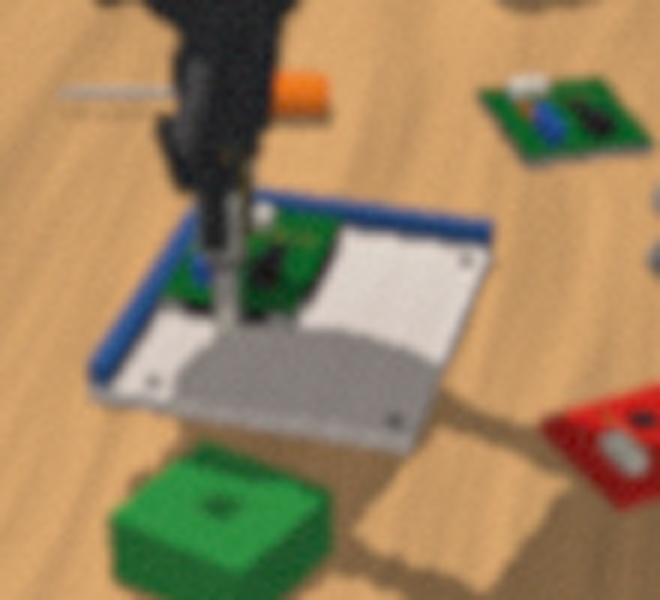

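```bash

python3 -m pendant '{"fingers":[0.014,0.014,0.014],"linear":[[0,0.0005,0],[0,0.0005,0],[0,0.0005,0]],"spin":[0,0,0]}' >/dev/null ; python3 st.py
python3 -m pendant '{"fingers":[0.014,0.014,0.014],"linear":[[0,0.0005,0],[0,0.0005,0],[0,0.0005,0]],"spin":[0,0,0]}' >/dev/null ; python3 st.py
python3 -m pendant '{"fingers":[0.014,0.014,0.014],"linear":[[0,0.0005,0],[0,0.0005,0],[0,0.0005,0]],"spin":[0,0,0]}' >/dev/null ; python3 st.py
```

```text
jig x 30.92 y 29.15 mm z 233.39  F along x -0.10 y 1.01 fz -0.43 t 19.47 vel 0.002 [ 0.05  0.03 -0.01]
jig x 30.94 y 28.64 mm z 233.39  F along x 1.12 y 0.58 fz 0.59 t 19.72 vel 0.0023 [ 0.05 -0.01 -0.02]
jig x 30.91 y 28.14 mm z 233.38  F along x 0.12 y 0.01 fz -1.14 t 19.97 vel 0.0016 [ 0.1   0.06 -0.03]
```

```bash

python3 -m pendant '{"fingers":[0.014,0.014,0.014],"linear":[[0,0.0005,0],[0,0.0005,0],[0,0.0005,0]],"spin":[0,0,0]}' >/dev/null ; python3 st.py
python3 -m pendant '{"fingers":[0.014,0.014,0.014],"linear":[[0,0.0005,0],[0,0.0005,0],[0,0.0005,0]],"spin":[0,0,0]}' >/dev/null ; python3 st.py
```

```text
jig x 30.93 y 27.64 mm z 233.39  F along x -0.37 y -0.44 fz -1.17 t 20.22 vel 0.0009 [0.02 0.02 0.  ]
jig x 30.92 y 27.14 mm z 233.39  F along x 0.23 y 0.73 fz -1.20 t 20.47 vel 0.0015 [ 0.08 -0.    0.02]
```

```bash

python3 -m pendant '{"fingers":[0.014,0.014,0.014],"linear":[[0,0.0005,0],[0,0.0005,0],[0,0.0005,0]],"spin":[0,0,0]}' >/dev/null ; python3 st.py
python3 -m pendant '{"fingers":[0.014,0.014,0.014],"linear":[[0,0.0005,0],[0,0.0005,0],[0,0.0005,0]],"spin":[0,0,0]}' >/dev/null ; python3 st.py c24
```

```text
jig x 30.91 y 26.64 mm z 233.35  F along x 0.20 y 0.72 fz -0.54 t 20.72 vel 0.001 [ 0.09 -0.01 -0.03]
jig x 30.93 y 26.15 mm z 233.37  F along x 0.37 y 0.78 fz -0.78 t 20.97 vel 0.001 [ 0.05 -0.01  0.01]
```

View pics/c24.png

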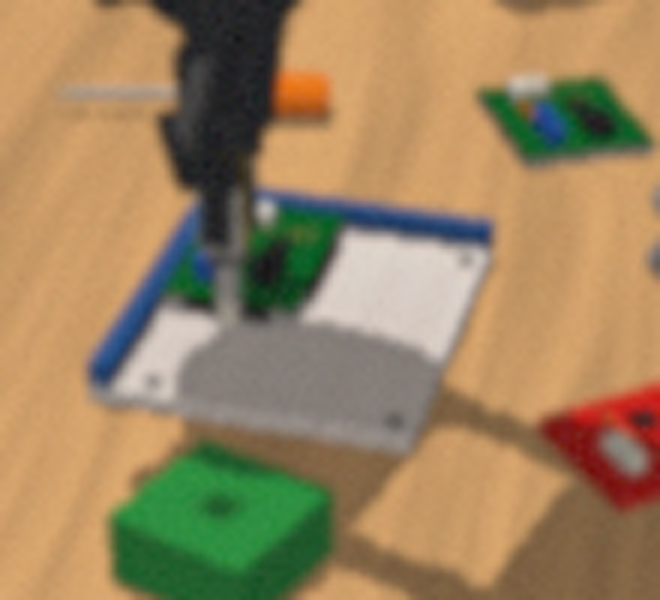

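```bash

python3 -m pendant '{"fingers":[0.014,0.014,0.014],"linear":[[0,0.0005,0],[0,0.0005,0],[0,0.0005,0]],"spin":[0,0,0]}' >/dev/null ; python3 st.py
python3 -m pendant '{"fingers":[0.014,0.014,0.014],"linear":[[0,0.0005,0],[0,0.0005,0],[0,0.0005,0]],"spin":[0,0,0]}' >/dev/null ; python3 st.py
```

```text
jig x 30.93 y 25.62 mm z 233.38  F along x 0.01 y 0.17 fz -0.09 t 21.27 vel 0.0015 [ 0.08 -0.02  0.03]
jig x 30.93 y 25.14 mm z 233.39  F along x -1.01 y -0.27 fz -0.59 t 21.52 vel 0.0016 [0.05 0.04 0.04]
```

```bash

python3 -m pendant '{"fingers":[0.014,0.014,0.014],"linear":[[0,0.0005,0],[0,0.0005,0],[0,0.0005,0]],"spin":[0,0,0]}' >/dev/null ; python3 st.py
```

```text
jig x 30.92 y 24.66 mm z 233.38  F along x -0.84 y 1.30 fz -0.61 t 21.77 vel 0.0018 [ 0.06 -0.01  0.05]
```

```bash

python3 -m pendant '{"fingers":[0.014,0.014,0.014],"linear":[[0,0.0005,0],[0,0.0005,0],[0,0.0005,0]],"spin":[0,0,0]}' >/dev/null ; python3 st.py
```

```text
jig x 30.91 y 24.25 mm z 233.36  F along x 0.38 y 2.55 fz -0.26 t 22.02 vel 0.0021 [ 0.43 -0.02  0.01]
```

```bash

python3 -m pendant '{"fingers":[0.014,0.014,0.014],"linear":[[0,0.0004,0],[0,0.0004,-0.0004],[0,0.0004,-0.0004]],"spin":[0,0,0]}' >/dev/null ; python3 st.py
```

```text
jig x 31.18 y 23.98 mm z 233.27  F along x -0.11 y 4.62 fz -0.14 t 22.27 vel 0.0033 [ 1.17 -0.01 -0.08]
```

```bash

python3 -m pendant '{"fingers":[0.014,0.014,0.014,0.014,0.014,0.014],"linear":[[0,0.0002,0],[0,0.0002,-0.0002],[0,0.0002,-0.0002],[0,0.0002,-0.0002],[0,0.0002,-0.0002],[0,0.0002,-0.0002]],"spin":[0,0,0,0,0,0]}' >/dev/null ; python3 st.py c25
```

```text
jig x 31.31 y 23.88 mm z 233.22  F along x -1.62 y 6.55 fz 0.45 t 22.77 vel 0.0019 [ 1.35  0.09 -0.02]
```

View pics/c25.png

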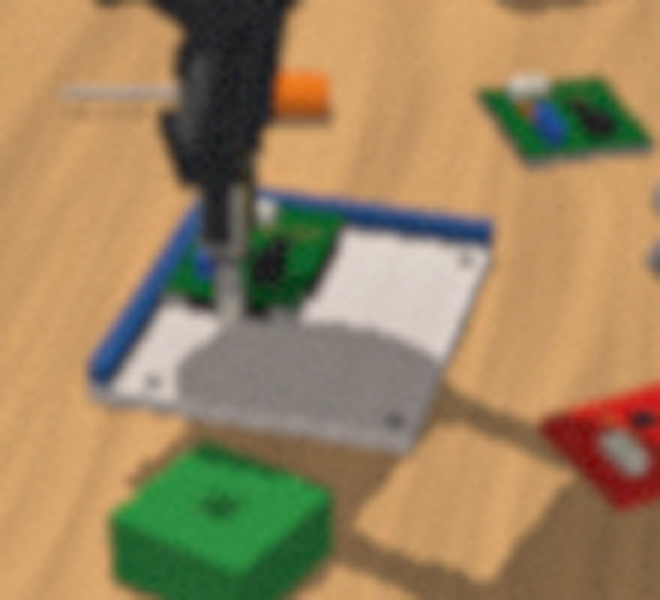

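Step 3 press held about 6.4 N on the short stop with the board in the corner. As a gauge, I'll back off, lift, go round to the -x rail and feel whether it is still hard against the long stop. That contact started at x ≈ -9.2 before.

```bash

python3 -m pendant '{"fingers":[0.014,0.014,0.014,0.014,0.014,0.014,0.014,0.014,0.014,0.014,0.014,0.014,0.014,0.014],"linear":[[0,-0.004,0],[0,-0.01,0],[-0.01,-0.015,0],[-0.03,-0.015,0],[-0.045,-0.015,0],[-0.045,0,0.01],[-0.045,0.02,0.025],[-0.045,0.04,0.04],[-0.045,0.055,0.05],[-0.03,0.057,0.052],[-0.01,0.057,0.052],[0,0.057,0.052],[0,0.057,0.052],[0,0.057,0.052]],"spin":[0,0,0,0,0,0,0,0,0,0,0,0,0,0]}' >/dev/null ; python3 st.py c26
```

```text
jig x -20.25 y -33.12 mm z 233.60  F along x 0.30 y -0.55 fz -0.24 t 23.98 vel 0.016 [ 0.01 -0.02 -0.04]
```

View pics/c26.png

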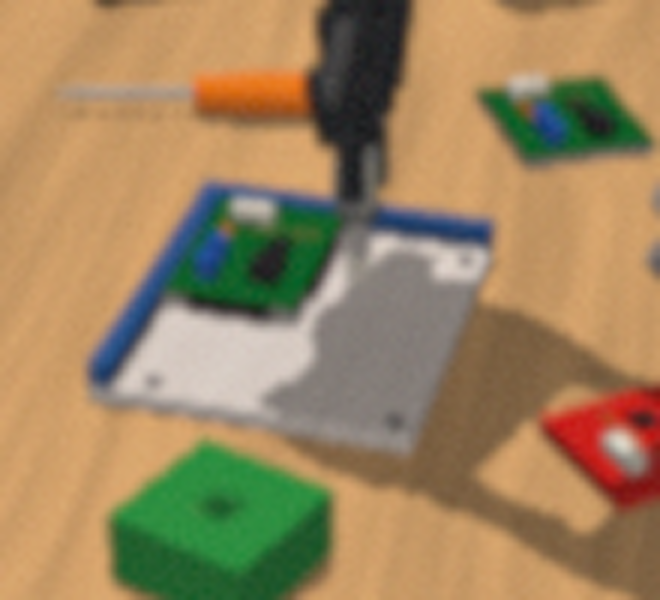

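```bash

python3 -m pendant '{"fingers":[0.014,0.014,0.014,0.014,0.014,0.014,0.014,0.014],"linear":[[0,0,-0.0015],[0,0,-0.003],[0,0,-0.0045],[0,0,-0.006],[0,0,-0.0075],[0,0,-0.009],[0,0,-0.0095],[0,0,-0.0095]],"spin":[0,0,0,0,0,0,0,0]}' >/dev/null ; python3 st.py
python3 -m pendant '{"fingers":[0.014,0.014,0.014],"linear":[[0,0,-0.0005],[0,0,-0.0005],[0,0,-0.0005]],"spin":[0,0,0]}' >/dev/null ; python3 st.py
python3 -m pendant '{"fingers":[0.014,0.014,0.014],"linear":[[0,0,-0.0004],[0,0,-0.0004],[0,0,-0.0004]],"spin":[0,0,0]}' >/dev/null ; python3 st.py
```

```text
jig x -10.82 y -33.48 mm z 233.35  F along x 0.17 y -0.24 fz -0.72 t 24.70 vel 0.0055 [-0.07  0.03 -0.04]
jig x -10.48 y -33.46 mm z 233.38  F along x -0.50 y -1.30 fz -1.66 t 24.95 vel 0.0009 [ 0.01 -0.04 -0.04]
jig x -10.05 y -33.45 mm z 233.39  F along x 0.69 y -0.65 fz -0.90 t 25.20 vel 0.0018 [ 0.03 -0.02 -0.01]
```

```bash

python3 -m pendant '{"fingers":[0.014,0.014,0.014],"linear":[[0,0,-0.0005],[0,0,-0.0005],[0,0,-0.0005]],"spin":[0,0,0]}' >/dev/null ; python3 st.py
python3 -m pendant '{"fingers":[0.014,0.014,0.014],"linear":[[0,0,-0.0003],[0,0,-0.0003],[0,0,-0.0003]],"spin":[0,0,0]}' >/dev/null ; python3 st.py
```

```text
jig x -9.52 y -33.45 mm z 233.38  F along x 0.59 y -0.21 fz 0.80 t 25.45 vel 0.0016 [ 0.02 -0.05  0.04]
jig x -9.29 y -33.43 mm z 233.35  F along x -1.00 y -0.01 fz -0.72 t 25.70 vel 0.0021 [0.05 0.1  0.06]
```

```bash

python3 -m pendant '{"fingers":[0.014,0.014,0.014],"linear":[[0,0,-0.0003],[0,0,-0.0003],[0,0,-0.0003]],"spin":[0,0,0]}' >/dev/null ; python3 st.py
```

```text
jig x -9.08 y -33.42 mm z 233.33  F along x -1.99 y -0.43 fz -0.23 t 25.95 vel 0.0012 [ 0.03  0.41 -0.05]
```

The stiff rise began at the same place as before (about -9.3 to -9.1 mm), with no sliding plateau first. So the board is still hard against the long stop. Backing off, lifting, and computing the way back to the stand.

```bash

python3 -m pendant '{"fingers":[0.014,0.014,0.014,0.014,0.014,0.014,0.014],"linear":[[0,0,0.005],[0,0,0.015],[-0.02,0,0.02],[-0.045,0,0.02],[-0.067,0,0.02],[-0.067,0,0.02],[-0.067,0,0.02]],"spin":[0,0,0,0,0,0,0]}' >/dev/null ; python3 st.py c27; python3 -c "
from h import *
print(togo([.5178,.1804,.300]),pose()[1])"
```

```text
jig x -29.33 y -33.52 mm z 301.37  F along x 0.17 y 0.13 fz -0.87 t 26.53 vel 0.0354 [ 0.02 -0.04  0.01]
[ 2.95566147e-04 -3.53645248e-01  4.57938817e-02] -95.43396613266373
```

View pics/c27.png

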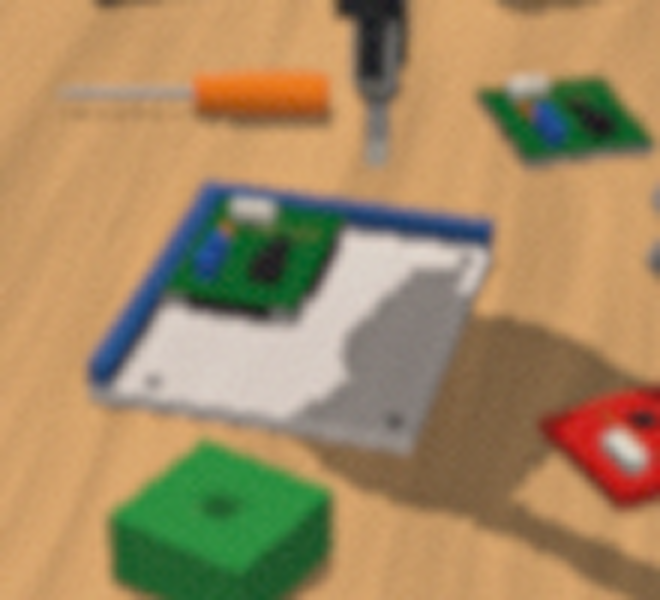

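```bash

python3 -m pendant '{"fingers":[0.014,0.014,0.014,0.014,0.014,0.014,0.014,0.014,0.014,0.014,0.014,0.014,0.014,0.014,0.014,0.014],"linear":[[0,-0.02,0.003],[0,-0.05,0.006],[0,-0.085,0.01],[0,-0.12,0.015],[0,-0.155,0.02],[0,-0.19,0.025],[0,-0.225,0.03],[0,-0.26,0.035],[0,-0.29,0.039],[0,-0.315,0.042],[0,-0.335,0.044],[0,-0.348,0.0455],[0,-0.3535,0.0458],[0,-0.3535,0.0458],[0,-0.3535,0.0458],[0,-0.3535,0.0458]],"spin":[0,0,0,0,0,0,0,0,0,0,0,0,0,0,0,0]}' >/dev/null ; python3 -c "
from h import *
p,a,M,st=pose(); print(p,a,togo([.5178,.1804,.2251]),np.abs(st['joint_velocities']).max(),st['t'])
for n in('top','side'):
    s=r.snapshot(n); print(n,'tip',proj(s,[p[0],p[1],p[2]-.2201]),'collar top',proj(s,[p[0],p[1],p[2]-.178]))
    cv2.imwrite(f'pics/{n}5.png',s['frame'])
    if n=='side':cv2.imwrite('pics/c28.png',cv2.resize(s['frame'][170:280,200:290],(486,594),interpolation=cv2.INTER_CUBIC))
"
```

```text
[0.51839552 0.1791195  0.30017358] -95.4818970401506 [ 0.07507346 -0.0012441   0.00068158] 0.003946717185331681 27.9167
top tip [185.02612373 201.03491174] collar top [182.8161051  198.00077813]
side tip [244.06342278 231.87467239] collar top [243.92520113 216.76364023]
```

View pics/c28.png

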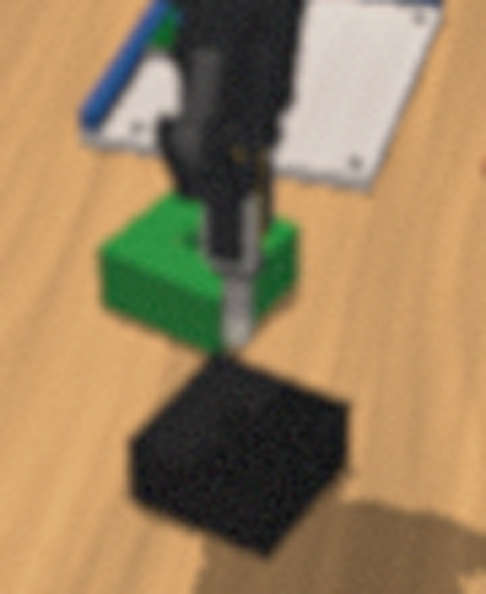

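The tool hangs exactly as it did after the first lift: tip about 2 px below prediction in both cases, same lateral offset. Correcting 1.2 and 0.7 mm, then descending in stages.

```bash

python3 -m pendant '{"fingers":[0.014,0.014,0.014,0.014,0.014,0.014],"linear":[[0,-0.0012,0.0007],[0.015,-0.0012,0.0007],[0.03,-0.0012,0.0007],[0.038,-0.0012,0.0007],[0.038,-0.0012,0.0007],[0.038,-0.0012,0.0007]],"spin":[0,0,0,0,0,0]}'; python3 -c "
from h import *
p,a,M,st=pose(); print(p,togo([.5178,.1804,.2251]),st['ft_torque'])"
```

```text
t: 28.52
eef_pos: [0.5178, 0.1813, 0.2624]
orientation: [-0.706, 0.034, 0.707, 0.033]
ft_force: [-1.0, -0.3, 0.2]
opening: 0.0172
[0.517759   0.18130403 0.26235319] [ 0.0372533   0.00088712 -0.00015385] [-0.00040014  0.00641961 -0.00784136]
```

```bash

python3 -m pendant '{"fingers":[0.014,0.014,0.014,0.014,0.014],"linear":[[0,0.0005,0],[0.005,0.0005,0],[0.01,0.0005,0],[0.014,0.0005,0],[0.014,0.0005,0]],"spin":[0,0,0,0,0]}'; python3 -c "
from h import *
p,a,M,st=pose(); print(p,togo([.5178,.1804,.2251]),st['ft_torque'])"
```

```text
t: 28.93
eef_pos: [0.5175, 0.1809, 0.2475]
orientation: [-0.706, 0.034, 0.707, 0.033]
ft_force: [-1.4, -0.7, -0.8]
opening: 0.0169
[0.51746734 0.18090188 0.24754629] [ 0.02244602  0.0004606  -0.00040279] [ 0.00449564 -0.01830491  0.01421795]
```

Tip is about 7 mm into the hole with no resistance. Down the rest.

```bash

python3 -m pendant '{"fingers":[0.014,0.014,0.014,0.014,0.014,0.014],"linear":[[0.005,0.0003,-0.0003],[0.01,0.0003,-0.0003],[0.015,0.0003,-0.0003],[0.019,0.0003,-0.0003],[0.0215,0.0003,-0.0003],[0.0215,0.0003,-0.0003]],"spin":[0,0,0,0,0,0]}'; python3 -c "
from h import *
p,a,M,st=pose(); print(p,togo([.5178,.1804,.2251]),st['ft_torque'])"
```

```text
t: 29.43
eef_pos: [0.5178, 0.1806, 0.2262]
orientation: [-0.706, 0.034, 0.707, 0.033]
ft_force: [-0.3, 0.1, -1.1]
opening: 0.0169
[0.5178321  0.18060142 0.22622733] [1.12739992e-03 2.03230174e-04 1.19243745e-05] [-0.02847404  0.01292089 -0.00766297]
```

```bash

python3 -m pendant '{"fingers":[0.014,0.014,0.014,0.03,0.05,0.07,0.085,0.085,0.085],"linear":[[0.001,0,0],[0.001,0,0],[0.001,0,0],[0.001,0,0],[0.001,0,0],[0.001,0,0],[0.001,0,0],[0.001,0,0],[0.001,0,0]],"spin":[0,0,0,0,0,0,0,0,0]}'
python3 -m pendant '{"fingers":[0.085,0.085,0.085,0.085,0.085,0.085,0.085],"linear":[[-0.005,0,0],[-0.02,0,0],[-0.05,0,0],[-0.09,0,0],[-0.13,0,0],[-0.13,0,0],[-0.13,0,0]],"spin":[0,0,0,0,0,0,0]}'
python3 -c "
from h import *
s=r.snapshot('side'); cv2.imwrite('pics/c29.png',cv2.resize(s['frame'][130:280,190:310],None,fx=4,fy=4,interpolation=cv2.INTER_CUBIC)); print(proj(s,[.5178,.1805,.102]))"
```

```text
t: 30.18
eef_pos: [0.518, 0.1806, 0.2259]
orientation: [0.706, -0.033, -0.706, -0.033]
ft_force: [-0.7, -0.6, 0.5]
opening: 0.0845
t: 30.77
eef_pos: [0.5184, 0.1807, 0.3585]
orientation: [0.708, -0.033, -0.705, -0.034]
ft_force: [0.3, 0.3, -1.0]
opening: 0.0845
[244.13944902 224.52140414]
```

View pics/c29.png

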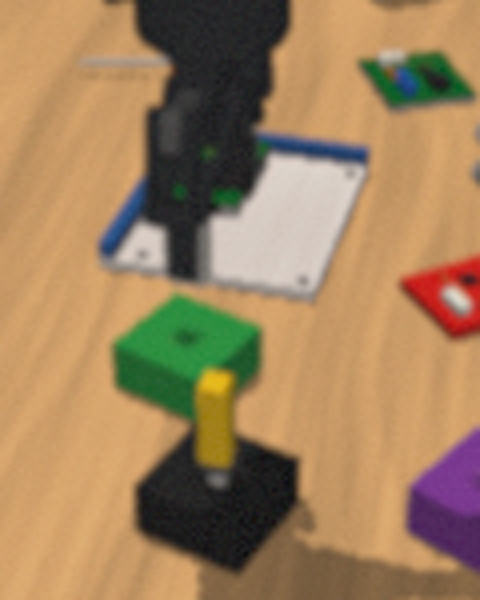

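The tool is back: handle top at side px (243.7,225.2) against (243.9,224.6) originally. I'll move the arm aside and check the board from the top camera.

```bash

python3 -m pendant '{"fingers":[0.085,0.085,0.085,0.085,0.085,0.085,0.085,0.085,0.085,0.085,0.085,0.085],"linear":[[0,-0.03,0.01],[0,-0.06,0.03],[0,-0.09,0.045],[0,-0.12,0.06],[0,-0.15,0.075],[0,-0.18,0.09],[0,-0.21,0.105],[0,-0.23,0.115],[0,-0.24,0.12],[0,-0.24,0.12],[0,-0.24,0.12],[0,-0.24,0.12]],"spin":[0,0,0,0,0,0,0,0,0,0,0,0]}'
python3 -c "
from q import *
for n in('top','side'):
    s=r.snapshot(n); pickle.dump(s,open(n+'9.pkl','wb')); cv2.imwrite(f'pics/{n}9.png',s['frame'])
    if n=='top': cv2.imwrite('pics/c30.png',cv2.resize(s['frame'][150:235,160:350],(760,340),interpolation=cv2.INTER_CUBIC))
    else: cv2.imwrite('pics/c31.png',cv2.resize(s['frame'][130:280,190:310],None,fx=4,fy=4,interpolation=cv2.INTER_CUBIC))
"
```

```text
t: 31.82
eef_pos: [0.4216, 0.4299, 0.3553]
orientation: [-0.706, 0.034, 0.707, 0.033]
ft_force: [0.1, -0.8, 0.3]
opening: 0.0852
```

View pics/c30.png

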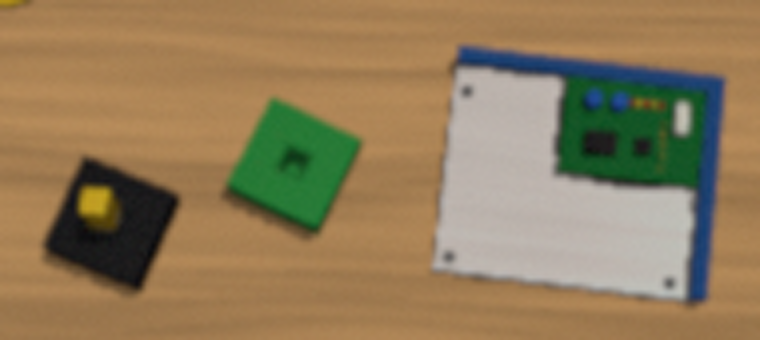

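View pics/c31.png

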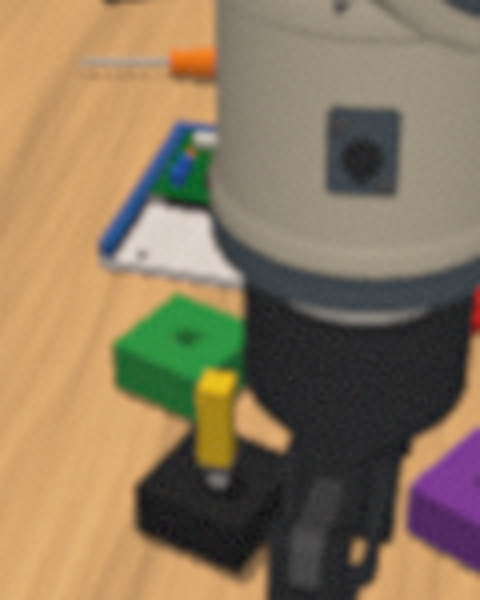

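```bash
sed "s/top0/top9/; s/n+'0.pkl'/n+'9.pkl'/" m1.py | sed "s/,('side'.*))):/,):/" > m9.py; python3 m9.py; python3 -c "
from h import *
s=r.read_state(); print(s['t'],s['ft_force'],np.abs(s['joint_velocities']).max())"
```

```text
top blue ((562.6148681640625, -146.2761688232422), (180.89816284179688, 152.9767608642578), 84.57811737060547)
board ((592.2770385742188, -181.38482666015625), (98.49856567382812, 70.07101440429688), 84.5272216796875) [[552.7042236328125, -227.06817626953125], [622.455810546875, -233.75103759765625], [631.849853515625, -135.70147705078125], [562.0982666015625, -129.01861572265625]]
jig ((562.0938110351562, -144.40208435058594), (188.0734100341797, 160.02301025390625), 84.578125)
handle ((513.1100463867188, 178.64111328125), (29.020652770996094, 26.265161514282227), 1.5552479028701782)
stand ((513.9729614257812, 178.7733917236328), (71.77093505859375, 71.26055145263672), 68.89790344238281)
31.9167 [0.07533908 0.30477018 0.06220725] 0.00248876297865861
```

```bash
python3 -c "
from h import *
print(r.close_job())"
```

```text
the job is handed in; nothing more can be done
None
```

I took the nudger from the black stand and pushed the board square into the jig corner. I then put the tool back in its stand and handed the job in at about 32 s of the 70 s allowed. No verdict is reported.

**Pressing:** I held about 6.4 N on the long stop and about 6.5 N on the short stop. A light re-touch of about 2 N on the -x rail met firm resistance where it had before. So the board had stayed against the long stop through the second push.

**Final board check (top camera):** The board's corner is within about 1 mm of my estimate of the jig corner. Its edges are within 0.05° of the jig's.

**Tool check:** The tool is released in the hole. Its handle top is within 1 px of where it started in the side view. The slight lean I thought I saw there is not measured.

**Checks that disagreed:**
- Hand-picked points in the side view put the jig about 6 mm off in y compared with the top view. I used the top view, and the contact points I felt agreed with it to about 1 mm.
- The force readings carried about ±1 N of noise, so I cross-checked the presses against the wrist torque, which gave about 5.6 N on the long stop and 6.3 N on the short stop.

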